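# Move moulded covers from the trimming nest to the cooling jig

### The job

Take every black cover out of the grey trimming nest (push its thumb-notch end down so that the other end tips up) and lay the covers flat, side by side across the steel cooling jig's bed, lengthwise from rail to rail. Then set the dark pressure plate over them, down flat on the rails with its holes over the two pegs, and leave all of the nest's rockers pushed back level; do not disturb the other things on the table.

Things in the scene. Friction and masses are not known exactly. Their poses are not given: they have to be found in the camera images.
- nest: Grey trimming nest, fixed, 140 (its x) x 211 (y) x 36 mm high; origin: centre of underside. Three pockets 116 x 43 mm along x, 72 mm apart along y (pocket 1 in the middle). A cover in a pocket is flush with the block's top, 1.5 mm clear at sides, 3 mm at ends. One end of each pocket has a thumb notch (end wall 12 mm lower), in the middle pocket at the other end from its neighbours.
- press0 (a point): Point at the block's top height, on pocket 0's centre line, 50 mm from the pocket's centre towards its thumb notch: push down here (2 to 5 N) and the cover's other end tips up. The notch is open, so a finger may overhang the cover's end here and sink up to 12 mm.
- lift0 (a point): Point at the block's top height, on pocket 0's centre line, 50 mm from the pocket's centre at the end away from the thumb notch: the end that tips up.
- rocker0 (a joint): Black rocker plate (90 x 34 x 5 mm, centred) in the floor of pocket 0, under the cover. 0 = level (top 12 mm below block top), 0.30 rad = fully tipped, lift end up. Axle 10 mm from pocket centre towards the notch. Stiff: stays as left. Tipped, a cover's raised end is about 19 mm above block top, a bare rocker's about 4 mm. Pushing the lift end down (2 to 5 N) levels it.
- press1 (a point): Point at the block's top height, on pocket 1's centre line, 50 mm from the pocket's centre towards its thumb notch: push down here (2 to 5 N) and the cover's other end tips up. The notch is open, so a finger may overhang the cover's end here and sink up to 12 mm.
- lift1 (a point): Point at the block's top height, on pocket 1's centre line, 50 mm from the pocket's centre at the end away from the thumb notch: the end that tips up.
- rocker1 (a joint): Black rocker plate (90 x 34 x 5 mm, centred) in the floor of pocket 1, under the cover. 0 = level (top 12 mm below block top), 0.30 rad = fully tipped, lift end up. Axle 10 mm from pocket centre towards the notch. Stiff: stays as left. Tipped, a cover's raised end is about 19 mm above block top, a bare rocker's about 4 mm. Pushing the lift end down (2 to 5 N) levels it.
- press2 (a point): Point at the block's top height, on pocket 2's centre line, 50 mm from the pocket's centre towards its thumb notch: push down here (2 to 5 N) and the cover's other end tips up. The notch is open, so a finger may overhang the cover's end here and sink up to 12 mm.
- lift2 (a point): Point at the block's top height, on pocket 2's centre line, 50 mm from the pocket's centre at the end away from the thumb notch: the end that tips up.
- rocker2 (a joint): Black rocker plate (90 x 34 x 5 mm, centred) in the floor of pocket 2, under the cover. 0 = level (top 12 mm below block top), 0.30 rad = fully tipped, lift end up. Axle 10 mm from pocket centre towards the notch. Stiff: stays as left. Tipped, a cover's raised end is about 19 mm above block top, a bare rocker's about 4 mm. Pushing the lift end down (2 to 5 N) levels it.
- cover0: Black ribbed plastic cover, a flat bar 110 mm (its x) by 40 mm (its y) by 12 mm thick, about 60 g; origin: centre of its underside. At the start it lies in pocket 0, or is absent (None). x runs towards its lift end at the start.
- cover1: Black ribbed plastic cover, a flat bar 110 mm (its x) by 40 mm (its y) by 12 mm thick, about 60 g; origin: centre of its underside. At the start it lies in pocket 1, or is absent (None). x runs towards its lift end at the start.
- cover2: Black ribbed plastic cover, a flat bar 110 mm (its x) by 40 mm (its y) by 12 mm thick, about 60 g; origin: centre of its underside. At the start it lies in pocket 2, or is absent (None). x runs towards its lift end at the start.
- jig: Steel cooling jig, fixed, 190 x 190 mm; origin: centre of underside, z up. Bed 15 mm above the table, 126 mm (jig x) between two rails along jig y (tops at 31 mm), open at its y ends. Covers lie along jig x, side by side along y; 60 to 66 mm spacing fits three and the fingers. A 14 mm peg with tapered top stands mid-rail at jig x = +-79 mm, tips 54 mm above the table.
- bed (a point): Centre of the jig's bed, on its surface (15 mm above the table); axes as the jig's.
- plate: Dark anodised aluminium pressure plate 190 x 190 x 6 mm, about 0.5 kg, handle up; origin: centre of underside. Two 17 mm square holes at x = +-79 mm fit the jig's pegs (either way round); seated, it lies on the rails, underside 31 mm above the table. Grey bar handle along its x: 90 mm long, 16 mm thick (grip along its y), 30 to 46 mm above the underside, on posts at x = +-34 mm.
- cutters: Bystander: side cutters with blue handles. Origin: centre of its underside. Leave it alone.
- spray: Bystander: white bottle. Origin: centre of its underside. Leave it alone.
- caliper: Bystander: caliper. Origin: centre of its underside. Leave it alone.
- jar: Bystander: small clear jar. Origin: centre of its underside. Leave it alone.

How it is judged (in metres and radians):
On the way, in this order (a step that is already met when the one before it is completed fails the run):
1. every cover present lies flat on the jig's bed, lengthwise between the rails (x of cover0 in the frame of bed between -0.013 and 0.013 m and y of cover0 in the frame of bed between -0.08 and 0.08 m and z of cover0 in the frame of bed between -0.004 and 0.016 m and angle between the z axis of each of cover0, cover1, cover2 and the z axis of jig, either way round below 0.08 rad and angle between the x axis of each of cover0, cover1, cover2 and the x axis of jig, either way round below 0.25 rad and x of cover1 in the frame of bed between -0.013 and 0.013 m and y of cover1 in the frame of bed between -0.08 and 0.08 m and z of cover1 in the frame of bed between -0.004 and 0.016 m and x of cover2 in the frame of bed between -0.013 and 0.013 m and y of cover2 in the frame of bed between -0.08 and 0.08 m and z of cover2 in the frame of bed between -0.004 and 0.016 m), for 0.2 s.
2. the pressure plate sits flat on the rails, over both pegs (horizontal distance between plate and jig below 0.006 m and angle between the x axis of plate and the x axis of jig, either way round below 0.05 rad and angle between plate's own z axis and vertical below 0.04 rad and z of plate in the frame of jig between 0.027 and 0.035 m), for 0.2 s.
At the end, for the whole second after the job is handed in: Every cover present lies flat on the bed (5 deg), along jig x (14 deg), within 13 mm (jig x) and 80 mm (jig y) of its centre; the plate lies flat on the rails over both pegs (centre within 6 mm, height within 4 mm); all rockers level within 0.07 rad; all at rest (all of step 1 and all of step 2 and value of joint each of rocker0, rocker1, rocker2 below 0.07 rad and linear speed of each of cover0, cover1, cover2, plate below 0.02 m/s); the robot touches nothing.
It fails at once if one of the bystanders is shoved more than 5 cm (distance of any of cutters, spray, caliper, jar from where it was at the start of the episode above 0.05 m).
Of cover0, cover1, cover2 only 2 to 3 are there at a start; the rules pass over those that are not, and their reading is None.
At some moment in a run one of plate may be knocked a few centimetres aside while the robot is not near it.
Once in a run the grip may slacken for a moment while it holds something.
It also fails if it takes over 210 s, if anything falls off the work surface, if the arm or the gripper's body presses on something with over 40 N, if the wrist force passes 120 N, or if a joint passes its speed limit or range.

### The arm

A 6-joint arm with a two-finger parallel gripper is mounted at the origin on the work surface. World frame = base frame: x ahead of the robot, y to its left, z up, the work surface at z = 0. Lengths are in mm, angles in rad, forces in N, time in s.
With the tool pointing down it reaches from about 250 to 800 mm from the base axis. Payload 8.5 kg.
Tool frame: the origin (TCP) lies between the finger pads; the fingertips stand r.tcp_to_tips ahead of it and the grasp point (between the pads) lies 3 mm ahead of it (r.tcp_to_tips is the distance from the TCP to the fingertips, in mm); z points along the fingers, y is the line along which they close (so a half turn about z gives the same grasp; the last joint's range is limited). The gripper opens to 85 mm and grips with 20 to 120 N. Pads are 22 mm wide; open, the fingers measure 114 mm over their backs; the gripper's body (76 mm by 85 mm) begins 54 mm behind the grasp point. The pads swing forward as they close: fully open they stand 13 mm farther back than shut.
Start: joints at [-1.201, 0.238, -0.013, 1.319, 0, 1.571], TCP at [189.733, -489.472, 253.276] pointing down, gripper open.
Joint ranges: [-2.66, 2.66], [-1.03, 1.9], [-1.14, 1.46], [-1.82, 2.27], [-1.45, 1.34], [-3.14, 3.14]. Speed limits (rad/s): [2.22, 2.22, 2.79, 3.14, 3.14, 3.14].

### API

Orientations are given as a unit quaternion [x, y, z, w].
In Python, from plant import r gives the robot as it stands.
- The arm moves only by the tool servo_tool, never from a script. Its argument "moves" is a list of rows, each an object of numbers: "tx", "ty", "tz": the shift along the tool's x, y, z scaled (see below); "rx", "ry", "rz": the turn, a rotation vector about the tool's x, y, z scaled (see below); "claw": the opening, from 0 (shut) to 1 (fully open). A call has 1 to 20 rows; each row is the pose to reach, as a shift and turn from the pose commanded when the call began, along the tool's axes at that moment; what a row does not reach only later rows make up. The controller multiplies each number of a shift by 0.75 m and each number of a turn by 90 degrees. A row lasts 1/12 s, in which the tool goes at most 41.7 mm and 7.16 degrees, less where a joint would pass 70% of its speed; a pose out of reach is approached as far as the arm can. A call with a number of a shift or a turn outside -1 to 1 is refused whole. A call with a gripper value outside its range is refused whole. The fingers move at their own pace and stop on an object; the grip force is fixed at half the most. Time passes only in rows, so rows that repeat a pose let the fingers close. It gives the time, the measured TCP pose, the force, the opening and the grip force at its end, in the units of the state.
- r.state(): the state, without advancing time (a new reading comes with each control period).
- r.read_camera(name): name is "scene" or "top"; returns a dict with "frame" (480x640x3 uint8, red, green, blue), "intrinsics" (3x3 intrinsics, pixels), "D" ([k1, k2, p1, p2, k3] as OpenCV has them; the pictures are not rectified), "camera_from_world" (4x4, takes a point from world to camera coordinates). Camera axes: x right, y down, z forward; pixel columns grow to the right and rows downward; lengths in mm; the calibration is good to about 2 mm. A picture is of the moment at which its call begins. There is no depth.
- r.job_done(): hands the job in; it is judged then, once.
The state is a dict: "time_s": time; "qpos": joint angles; "joint_velocities": joint speeds; "joint_efforts": joint torques, N m; "eef_pos": TCP position; "orientation": TCP orientation; "contact_force": force on the tool from outside, world axes, zero at the start; "wrist_torque": the same for the moment, N m; "opening": finger opening in mm; "grasp_force": force on a finger pad.
Only numpy, scipy, OpenCV 4.12 (cv2) and the standard library are available. Lean on these libraries where they do the work, as an engineer would, in place of code of your own. Each camera call takes 0.05 s, during which the arm holds its last target. There are 200 camera calls.

## Working session

There is one attempt and no reset: what is moved stays moved. The work goes in short steps, Python scripts to look and compute and a tool call to move; the robot and the scene stay as the last step left them, time stands still between calls to the robot, and variables do not carry over. Pictures are saved under pics/ and viewed, at most 14 in all, crops included, and the job is handed in when it is done.

Besides the shell and the picture viewer there is one more tool, called by a JSON object that holds its "fn" and its "kwargs". servo_tool: Moves the arm, as the interface text tells. Its arguments: {"type":"object","properties":{"moves":{"type":"array"}},"required":["moves"]}

```bash
ls; mkdir -p pics; python3 - <<'E'
from plant import r
import cv2
s=r.state();print(s, r.tcp_to_tips)
for n in("scene","top"):
    c=r.read_camera(n);cv2.imwrite(f"pics/{n}0.png",c["frame"][:,:,::-1]);print(n,c["intrinsics"],c["D"],c["camera_from_world"])
E
```

```text
pics
{'time_s': 0.0, 'qpos': array([-1.20097674e+00,  2.38774498e-01, -1.42554969e-02,  1.31924856e+00,
        1.56041511e-05,  1.57078124e+00]), 'joint_velocities': array([ 1.89702749e-04, -1.65812004e-04, -3.67722248e-05, -3.53493326e-04,
       -1.08908342e-03, -5.45076660e-04]), 'joint_efforts': array([-8.14405644e-05, -5.38781977e+01,  3.46436012e+01,  1.86289754e-02,
        4.55486358e-06, -5.74802286e-06]), 'eef_pos': array([ 189.61723815, -489.12607327,  252.68044556]), 'orientation': array([ 9.82951184e-01,  1.83865222e-01, -1.28585447e-04, -7.29917604e-04]), 'contact_force': array([-0.14022101, -0.00828861,  0.38558001]), 'wrist_torque': array([-0.03823947, -0.00032756,  0.0013915 ]), 'grasp_force': 0.0, 'opening': 85.42498005481929} 22.0
scene [[624.47093418   0.         333.22095717]
 [  0.         624.47093418 244.57486555]
 [  0.           0.           1.        ]] [0.03605753 0.         0.         0.         0.        ] [[-8.50506624e-01  5.25855675e-01  1.06907291e-02  4.57124491e+02]
 [ 4.18161841e-01  6.88374619e-01 -5.92689681e-01 -1.96200740e+02]
 [-3.19028459e-01 -4.99616045e-01 -8.05359951e-01  1.69129575e+03]
 [ 0.00000000e+00  0.00000000e+00  0.00000000e+00  1.00000000e+00]]
top [[477.75592839   0.         314.6758434 ]
 [  0.         477.75592839 236.70604907]
 [  0.           0.           1.        ]] [-0.04642644  0.          0.          0.          0.        ] [[-2.98709125e-02 -9.99499061e-01  1.04573301e-02  5.07014017e+00]
 [-9.91595547e-01  2.83139117e-02 -1.26240222e-01  5.46862625e+02]
 [ 1.25880896e-01 -1.41403526e-02 -9.91944580e-01  1.10365441e+03]
 [ 0.00000000e+00  0.00000000e+00  0.00000000e+00  1.00000000e+00]]
```

View pics/top0.png

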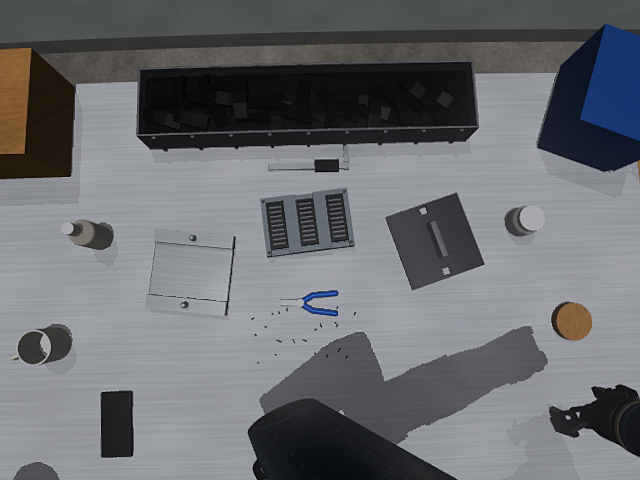

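View pics/scene0.png

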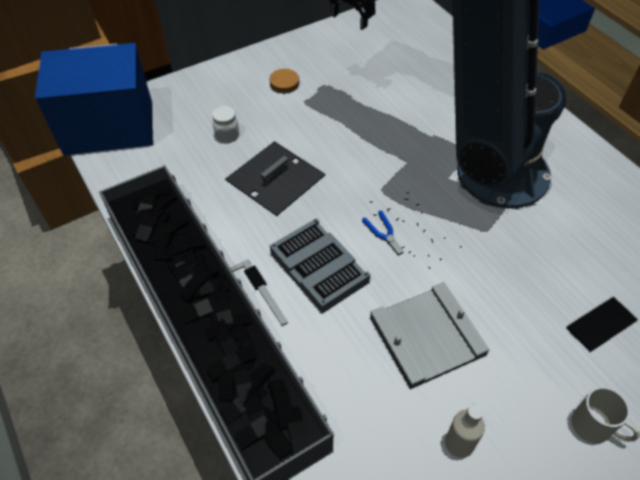

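```bash
python3 - <<'E'
import cv2,numpy as np
t=cv2.imread("pics/top0.png");s=cv2.imread("pics/scene0.png")
def crop(im,x,y,w,h,k):
    c=cv2.resize(im[y:y+h,x:x+w],None,fx=k,fy=k,interpolation=cv2.INTER_CUBIC)
    c=np.clip(c.astype(float)*1.3,0,255).astype(np.uint8)
    for i in range((-x)%10,w,10):
        L=14 if (x+i)%50 else 30
        cv2.line(c,(i*k,0),(i*k,L),(0,0,255),1)
        if (x+i)%20==0: cv2.putText(c,str(x+i),(i*k+2,12),0,.4,(0,255,255),1)
    for j in range((-y)%10,h,10):
        cv2.line(c,(0,j*k),(14,j*k),(0,0,255),1)
        if (y+j)%20==0: cv2.putText(c,str(y+j),(2,j*k-2),0,.4,(0,255,255),1)
    return c
cv2.imwrite("pics/c1.png",np.hstack([crop(t,256,180,100,85,4),crop(s,265,212,100,85+15,4)[:340]]) )
cv2.imwrite("pics/c2.png",np.vstack([np.hstack([crop(t,142,222,100,100,4)[:300+100],crop(t,384,192,100,100,4)])]))
cv2.imwrite("pics/c3.png",np.hstack([crop(s,365,280,125,110,4)[:440],]))
E
```

```text
(no output)
```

View pics/c1.png

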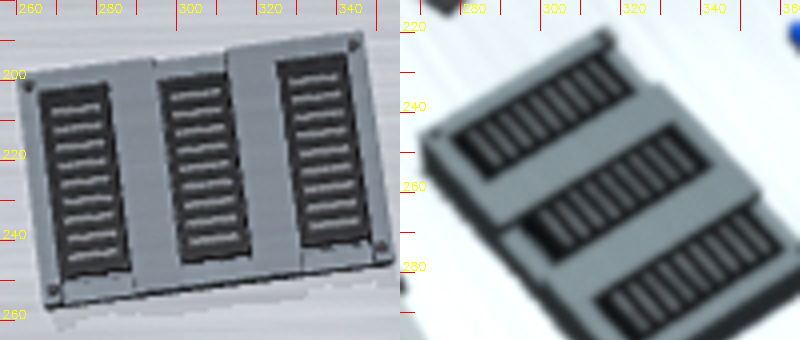

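View pics/c2.png

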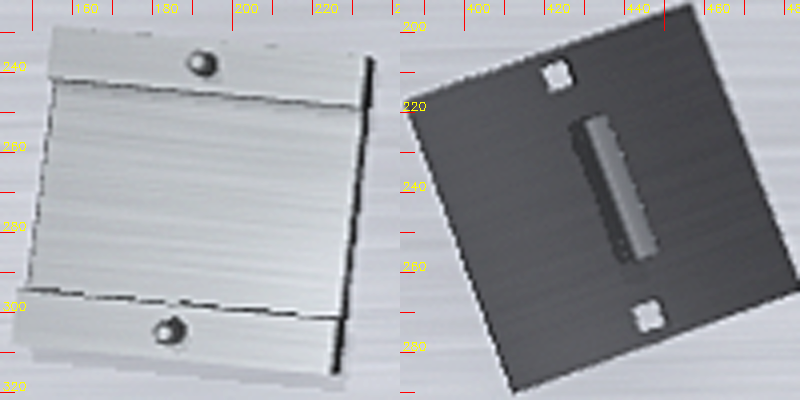

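View pics/c3.png

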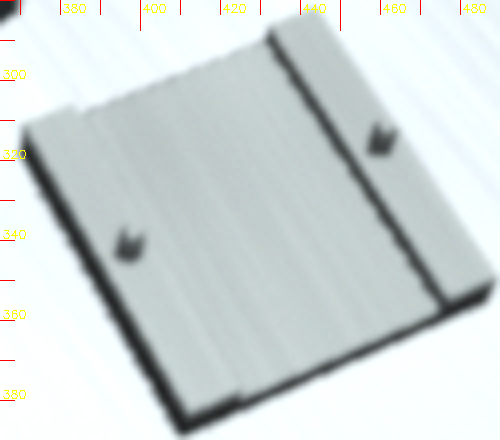

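```bash
cat > h.py <<'E'
import cv2,numpy as np
from scipy.optimize import least_squares
from plant import r
def cam(n):
    return r.read_camera(n)
def proj(c,P):
    T=c["camera_from_world"]
    return cv2.projectPoints(np.float64(P).reshape(-1,1,3),cv2.Rodrigues(T[:3,:3])[0],T[:3,3],c["intrinsics"],c["D"])[0].reshape(-1,2)
def fit(obs,x0,fixz=None):
    """obs: list of (cam, local pts, pixels) ; returns x,y,z,yaw, rms px"""
    def W(p,L):
        L=np.float64(L);c,s=np.cos(p[3]),np.sin(p[3])
        return np.c_[c*L[:,0]-s*L[:,1]+p[0],s*L[:,0]+c*L[:,1]+p[1],L[:,2]+(p[2] if fixz is None else fixz)]
    f=lambda p:np.concatenate([(proj(c,W(p,L))-px).ravel() for c,L,px in obs])
    s=least_squares(f,x0,loss='soft_l1',x_scale=[100,100,100,1])
    return s.x,f(s.x).reshape(-1,2)
def st():
    s=r.state();R=cv2.Rodrigues  # noqa
    from scipy.spatial.transform import Rotation as Ro
    M=Ro.from_quat(s["orientation"]).as_matrix()
    return s,M
def go(target,yaw=None,tilt=0.0,show=True):
    """print move numbers to put the TCP at target(mm) with tool x at world yaw, tilted by tilt about tool y"""
    from scipy.spatial.transform import Rotation as Ro
    s,M=st()
    d=M.T@(np.float64(target)-s["eef_pos"])/750
    out="t "+np.array2string(d,precision=4,suppress_small=True)
    if yaw is not None:
        D=Ro.from_euler('z',yaw).as_matrix()@np.diag([1,-1,-1.])@Ro.from_euler('y',tilt).as_matrix()
        out+=" r "+np.array2string(Ro.from_matrix(M.T@D).as_rotvec()/(np.pi/2),precision=4,suppress_small=True)
    print(out)
E
python3 - <<'E'
from h import *
np.set_printoptions(precision=1,suppress=True)
t=cam("top");s=cam("scene")
def off(p,o): return np.float64(p)/4+np.float64(o)
# top order TL TR BR BL : world (+x,+y),(+x,-y),(-x,-y),(-x,+y)
def q(a,b,z): return [(a,b,z),(a,-b,z),(-a,-b,z),(-a,b,z)]
T=(256,180);S=(265-100,212)
pk=lambda yc:[(x,y+yc,36) for x,y in((58,21.5),(58,-21.5),(-58,-21.5),(-58,21.5))]
for z in(None,0):
  p,e=fit([(t,q(70,105.5,36),off([(22,75),(362,32),(392,262),(47,304)],T)),
  (t,pk(72),off([(38,94),(107,83),(130,270),(64,278)],T)),
  (t,pk(0),off([(157,83),(228,72),(251,253),(183,263)],T)),
  (t,pk(-72),off([(277,66),(346,56),(370,236),(305,246)],T)),
  (s,pk(0),off([(520+35,263),(520,213),(677,125),(713,165)],S)),
  (s,pk(-72),off([(488,178),(455,135),(610,52),(637,92)],S)),
  (s,[(70,-105.5,36),(-70,-105.5,36)],off([(425,135),(605,30)],S))],[600,0,0,0.1],z)
  print("nest",p,p[3]*57.3);print(np.abs(e).mean(0),e.round(1).tolist() if z is None else'')
T=(142,222);S=(365,280)
for z in(None,0):
  p,e=fit([(t,q(95,95,31),off([(53,28),(373,58),(337,373),(13,345)],T)),
  (s,q(95,95,31),off([(182,412),(22,128),(318,10),(496,282)],S)),
  (t,[(79,0,54),(-79,0,54)],off([(203,60),(170,328)],T))],[500,300,0,-.1],z)
  print("jig",p);print(e.round(1).tolist())
T=(384,192)
for z in(None,0):
  p,e=fit([(t,q(95,95,6),off([(10,98),(290,5),(400,290),(112,392)],T)),
  (s,q(95,95,6),[(278,213),(227,180),(275,143),(325,174)]),
  (t,[(79,0,6),(-79,0,6),(45,0,46),(-45,0,46)],off([(158,76),(249,315),(195,118),(247,258)],T))],[500,-300,0,.3],z)
  print("plate",p);print(e.round(1).tolist())
E
```

```text
nest [583.7   6.4  -9.2   0.1] 5.224836888343994
[0.9 0.8] [[-1.2, 0.2], [0.1, 0.8], [0.2, 0.1], [-1.2, 0.1], [0.3, -0.3], [0.7, 0.3], [0.4, 0.9], [-1.0, 1.1], [0.1, -1.1], [-0.0, -0.4], [0.0, 1.6], [-0.8, 1.2], [-0.4, -0.3], [-0.1, 0.2], [0.1, 2.3], [-1.5, 1.9], [-0.3, 0.5], [-2.1, 0.7], [-1.9, -0.9], [-0.1, 0.8], [-1.1, 1.3], [-3.0, 0.3], [-2.7, -1.4], [0.9, -0.3], [-2.4, -0.5], [-0.3, -1.2]]
nest [583.3   7.6   0.    0.1] 5.515181643210056
[1.  1.3] 
jig [472.2 289.5 -12.   -0.1]
[[1.1, 0.1], [-1.2, 0.1], [-1.4, 0.6], [0.5, -0.4], [-0.1, 0.8], [-0.8, -0.5], [-1.8, -0.1], [-1.3, -0.5], [-0.8, 1.2], [-1.0, 1.2]]
jig [472.8 288.7   0.   -0.1]
[[-0.1, -0.9], [-1.6, -0.8], [-1.9, 0.5], [-0.9, -0.6], [0.1, -1.8], [-1.0, -3.4], [-1.5, -3.0], [-0.6, -3.2], [-1.7, 0.3], [-2.0, 1.0]]
plate [ 532.3 -308.   -10.     0.3]
[[-0.9, 1.0], [-0.2, 0.1], [-0.2, 0.3], [0.2, 0.2], [-2.6, 2.2], [-2.9, -1.4], [-1.2, -2.0], [-0.5, 0.1], [-0.1, 0.3], [-0.3, 0.5], [-0.4, 0.0], [-0.1, 0.4]]
plate [ 531.7 -305.    -0.1    0.3]
[[-1.4, 0.5], [-0.1, -0.5], [0.1, 0.4], [-0.2, 0.4], [-2.2, 0.4], [-2.7, -3.4], [-0.7, -4.1], [0.3, -1.7], [-0.2, -0.1], [-0.4, 0.6], [-0.5, -0.4], [-0.2, 0.3]]
```

```bash
python3 - <<'E'
from h import *
np.set_printoptions(precision=3,suppress=True)
t=cam("top")
def off(p,o): return (np.float64(p)-1.5)/4+np.float64(o)
def q(a,b,z): return [(a,b,z),(a,-b,z),(-a,-b,z),(-a,b,z)]
T=(256,180)
pk=lambda yc:[(x,y+yc,36) for x,y in((58,21.5),(58,-21.5),(-58,-21.5),(-58,21.5))]
p,e=fit([(t,q(70,105.5,36),off([(22,75),(362,32),(392,262),(47,304)],T)),
  (t,pk(72),off([(38,94),(107,83),(130,270),(64,278)],T)),
  (t,pk(0),off([(157,83),(228,72),(251,253),(183,263)],T)),
  (t,pk(-72),off([(277,66),(346,56),(370,236),(305,246)],T))],[600,0,0,0.1],0)
print("nest",p,np.abs(e).mean(0))
c,s=np.cos(p[3]),np.sin(p[3])
for n,yc,d in(("L",72,-1),("M",0,1),("R",-72,-1)):
    f=lambda x:(p[0]+c*x-s*yc,p[1]+s*x+c*yc)
    print(n,"press",np.array(f(50*d)),"centre",np.array(f(0)),"lift",np.array(f(-50*d)))
T=(142,222)
p,e=fit([(t,q(95,95,31),off([(53,28),(373,58),(337,373),(13,345)],T)),
  (t,[(79,0,54),(-79,0,54)],off([(203,60),(170,328)],T))],[500,300,0,-.1],0)
print("jig",p);print(e.round(1).tolist())
T=(384,192)
p,e=fit([(t,q(95,95,6),off([(10,98),(290,5),(400,290),(112,392)],T)),
  (t,[(79,0,6),(-79,0,6),(45,0,46),(-45,0,46)],off([(158,76),(249,315),(195,118),(247,258)],T))],[500,-300,0,.3],0)
print("plate",p);print(e.round(1).tolist())
E
```

```text
nest [584.425   6.697   0.073   0.099] [0.568 0.852]
L press [527.535  73.388] centre [577.289  78.343] lift [627.043  83.298]
M press [634.179  11.653] centre [584.425   6.697] lift [534.671   1.742]
R press [541.806 -69.903] centre [591.56  -64.948] lift [641.314 -59.993]
jig [473.455 286.171   0.     -0.118]
[[1.0, -0.5], [-0.5, -1.1], [-0.2, 0.3], [0.8, -0.2], [-0.5, 0.3], [-0.3, 1.1]]
plate [ 533.022 -304.972    0.       0.298]
[[-1.0, 0.2], [0.4, -0.5], [0.3, 0.3], [0.0, 0.1], [0.2, -0.3], [-0.1, 0.5], [-0.2, -0.5], [0.1, 0.1]]
```

```bash
python3 - <<'E'
from h import *
go([537.8,-70.3,90],0.099)
E
```

```text
t [ 0.6347 -0.353   0.2176] r [-0.0004  0.0001  0.1724]
```

{"fn": "servo_tool", "kwargs": {"moves": [{"tx": 0.6347,"ty": -0.353,"tz": 0,"rz": 0.1724,"claw": 0},{"tx": 0.6347,"ty": -0.353,"tz": 0,"rz": 0.1724,"claw": 0},{"tx": 0.6347,"ty": -0.353,"tz": 0,"rz": 0.1724,"claw": 0},{"tx": 0.6347,"ty": -0.353,"tz": 0,"rz": 0.1724,"claw": 0},{"tx": 0.6347,"ty": -0.353,"tz": 0,"rz": 0.1724,"claw": 0},{"tx": 0.6347,"ty": -0.353,"tz": 0,"rz": 0.1724,"claw": 0},{"tx": 0.6347,"ty": -0.353,"tz": 0,"rz": 0.1724,"claw": 0},{"tx": 0.6347,"ty": -0.353,"tz": 0,"rz": 0.1724,"claw": 0},{"tx": 0.6347,"ty": -0.353,"tz": 0,"rz": 0.1724,"claw": 0},{"tx": 0.6347,"ty": -0.353,"tz": 0,"rz": 0.1724,"claw": 0},{"tx": 0.6347,"ty": -0.353,"tz": 0,"rz": 0.1724,"claw": 0},{"tx": 0.6347,"ty": -0.353,"tz": 0,"rz": 0.1724,"claw": 0},{"tx": 0.6347,"ty": -0.353,"tz": 0,"rz": 0.1724,"claw": 0},{"tx": 0.6347,"ty": -0.353,"tz": 0,"rz": 0.1724,"claw": 0},{"tx": 0.6347,"ty": -0.353,"tz": 0.2176,"rz": 0.1724,"claw": 0},{"tx": 0.6347,"ty": -0.353,"tz": 0.2176,"rz": 0.1724,"claw": 0},{"tx": 0.6347,"ty": -0.353,"tz": 0.2176,"rz": 0.1724,"claw": 0},{"tx": 0.6347,"ty": -0.353,"tz": 0.2176,"rz": 0.1724,"claw": 0},{"tx": 0.6347,"ty": -0.353,"tz": 0.2176,"rz": 0.1724,"claw": 0},{"tx": 0.6347,"ty": -0.353,"tz": 0.2176,"rz": 0.1724,"claw": 0}]}}

```text
schema error: expected keys tx, ty, tz, rx, ry, rz, claw
```

```bash
python3 - <<'E'
from h import *
t=cam("top");s=cam("scene")
go([537.8,-70.3,90],0.099)
p=st()[0]["eef_pos"];print(p,proj(t,p+[0,0,-22]),proj(s,p+[0,0,-22]))
for n,c,(x,y) in(("t",t,(280,170)),("s",s,(250,190))):
    im=cv2.resize(c["frame"][y:y+100,x:x+100,::-1],None,fx=4,fy=4,interpolation=cv2.INTER_CUBIC)
    q=(proj(c,p+[0,0,-22])[0]-[x,y])*4+1.5
    cv2.circle(im,tuple(int(v) for v in q),3,(0,0,255),1)
    cv2.imwrite(f"pics/a_{n}.png",im)
cv2.imwrite("pics/a.png",np.hstack([cv2.imread("pics/a_t.png"),cv2.imread("pics/a_s.png")]))
E
```

```text
t [ 0.6347 -0.3532  0.2177] r [-0.0003  0.      0.1724]
[ 189.69619823 -489.36894219  253.11844207] [[568.79037502 400.12812371]] [[348.41601585  25.21659004]]
```

View pics/a.png

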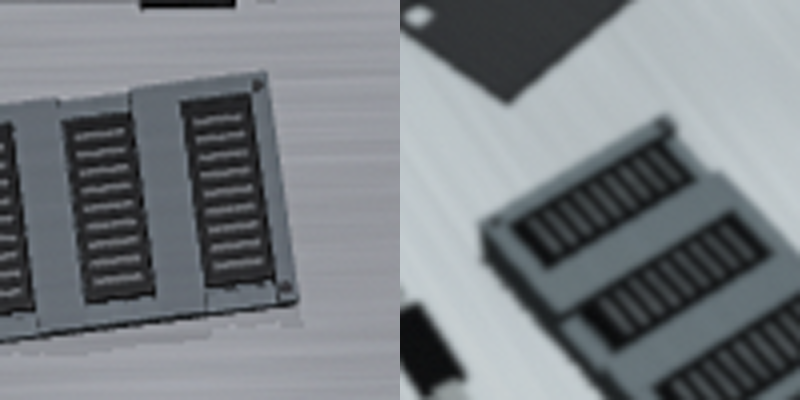

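{"fn": "servo_tool", "kwargs": {"moves": [{"tx": 0.635,"ty": -0.353,"tz": 0,"rx": 0,"ry": 0,"rz": 0.172,"claw": 0},{"tx": 0.635,"ty": -0.353,"tz": 0,"rx": 0,"ry": 0,"rz": 0.172,"claw": 0},{"tx": 0.635,"ty": -0.353,"tz": 0,"rx": 0,"ry": 0,"rz": 0.172,"claw": 0},{"tx": 0.635,"ty": -0.353,"tz": 0,"rx": 0,"ry": 0,"rz": 0.172,"claw": 0},{"tx": 0.635,"ty": -0.353,"tz": 0,"rx": 0,"ry": 0,"rz": 0.172,"claw": 0},{"tx": 0.635,"ty": -0.353,"tz": 0,"rx": 0,"ry": 0,"rz": 0.172,"claw": 0},{"tx": 0.635,"ty": -0.353,"tz": 0,"rx": 0,"ry": 0,"rz": 0.172,"claw": 0},{"tx": 0.635,"ty": -0.353,"tz": 0,"rx": 0,"ry": 0,"rz": 0.172,"claw": 0},{"tx": 0.635,"ty": -0.353,"tz": 0,"rx": 0,"ry": 0,"rz": 0.172,"claw": 0},{"tx": 0.635,"ty": -0.353,"tz": 0,"rx": 0,"ry": 0,"rz": 0.172,"claw": 0},{"tx": 0.635,"ty": -0.353,"tz": 0,"rx": 0,"ry": 0,"rz": 0.172,"claw": 0},{"tx": 0.635,"ty": -0.353,"tz": 0,"rx": 0,"ry": 0,"rz": 0.172,"claw": 0},{"tx": 0.635,"ty": -0.353,"tz": 0,"rx": 0,"ry": 0,"rz": 0.172,"claw": 0},{"tx": 0.635,"ty": -0.353,"tz": 0.217,"rx": 0,"ry": 0,"rz": 0.172,"claw": 0},{"tx": 0.635,"ty": -0.353,"tz": 0.217,"rx": 0,"ry": 0,"rz": 0.172,"claw": 0},{"tx": 0.635,"ty": -0.353,"tz": 0.217,"rx": 0,"ry": 0,"rz": 0.172,"claw": 0},{"tx": 0.635,"ty": -0.353,"tz": 0.217,"rx": 0,"ry": 0,"rz": 0.172,"claw": 0},{"tx": 0.635,"ty": -0.353,"tz": 0.217,"rx": 0,"ry": 0,"rz": 0.172,"claw": 0},{"tx": 0.635,"ty": -0.353,"tz": 0.217,"rx": 0,"ry": 0,"rz": 0.172,"claw": 0}]}}

```text
time_s: 1.93
eef_pos: [536.8, -70.2, 89.7]
orientation: [0.999, 0.05, -0.002, -0.0]
contact_force: [0.2, 0.0, 0.5]
opening: -0.0
grasp_force: 0.0
```

```bash
python3 - <<'E'
from h import *
t=cam("top");s=cam("scene")
go([537.8,-70.3,90],0.099)
p=st()[0]["eef_pos"];print(p,st()[0]["opening"])
for n,c,(x,y) in(("t",t,(280,180)),("s",s,(260,190))):
    im=cv2.resize(c["frame"][y:y+100,x:x+100,::-1],None,fx=4,fy=4,interpolation=cv2.INTER_CUBIC)
    q=(proj(c,p+[0,0,-22])[0]-[x,y])*4+1.5
    cv2.circle(im,tuple(int(v) for v in q),3,(0,0,255),1)
    cv2.imwrite(f"pics/a_{n}.png",im)
cv2.imwrite("pics/b.png",np.hstack([cv2.imread("pics/a_t.png"),cv2.imread("pics/a_s.png")]))
E
```

```text
t [-0.002  -0.0009  0.0037] r [ 0.0003 -0.0016  0.0003]
[539.36952221 -70.79907002  92.75518139] -0.04736732936318068
```

View pics/b.png

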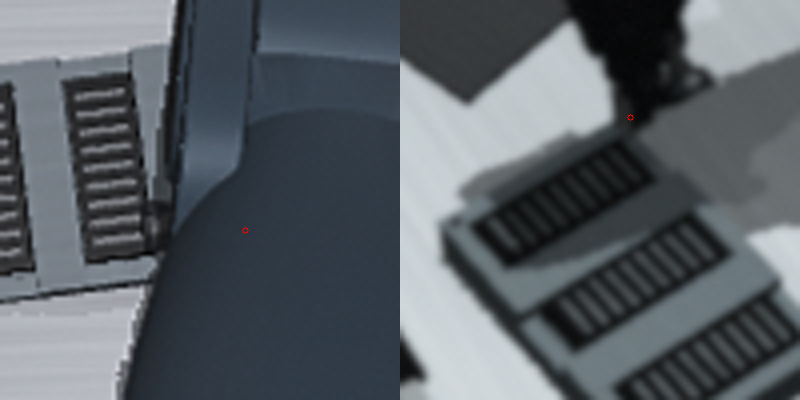

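{"fn": "servo_tool", "kwargs": {"moves": [{"tx": 0,"ty": 0,"tz": 0.035,"rx": 0,"ry": 0,"rz": 0,"claw": 0},{"tx": 0,"ty": 0,"tz": 0.043,"rx": 0,"ry": 0,"rz": 0,"claw": 0},{"tx": 0,"ty": 0,"tz": 0.049,"rx": 0,"ry": 0,"rz": 0,"claw": 0},{"tx": 0,"ty": 0,"tz": 0.052,"rx": 0,"ry": 0,"rz": 0,"claw": 0},{"tx": 0,"ty": 0,"tz": 0.052,"rx": 0,"ry": 0,"rz": 0,"claw": 0}]}}

```text
time_s: 2.45
eef_pos: [538.3, -70.7, 52.5]
orientation: [0.999, 0.05, 0.0, 0.0]
contact_force: [-1.0, 0.4, 0.6]
opening: -0.1
grasp_force: 0.3
```

{"fn": "servo_tool", "kwargs": {"moves": [{"tx": 0,"ty": 0,"tz": 0.004,"rx": 0,"ry": 0,"rz": 0,"claw": 0},{"tx": 0,"ty": 0,"tz": 0.007,"rx": 0,"ry": 0,"rz": 0,"claw": 0},{"tx": 0,"ty": 0,"tz": 0.007,"rx": 0,"ry": 0,"rz": 0,"claw": 0}]}}

```text
time_s: 2.7
eef_pos: [538.5, -70.7, 47.1]
orientation: [0.999, 0.05, 0.001, 0.0]
contact_force: [-5.2, -0.8, 10.4]
opening: 0.1
grasp_force: 5.8
```

```bash
python3 - <<'E'
from h import *
s=cam("scene")
p=st()[0]["eef_pos"];print(p,st()[0]["contact_force"])
x,y=250,190
cv2.imwrite("pics/c.png",cv2.resize(s["frame"][y:y+100,x:x+120,::-1],None,fx=4,fy=4,interpolation=cv2.INTER_CUBIC))
E
```

```text
[538.46220906 -70.66390398  47.16780823] [-4.47492085 -1.35047453  9.7908193 ]
```

View pics/c.png

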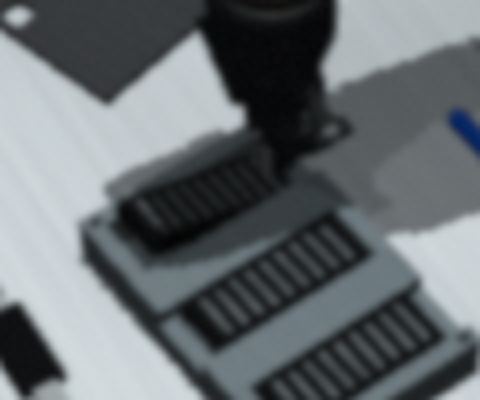

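```bash
python3 - <<'E'
from h import *
go([538,-70.5,125],0.099)
go([611.6,-63,99.4],0.099,0.3)
E
```

```text
t [-0.0005 -0.0002 -0.1038] r [ 0.0003 -0.0007  0.0003]
t [ 0.0981 -0.0005 -0.0695] r [0.0002 0.1903 0.0004]
```

{"fn": "servo_tool", "kwargs": {"moves": [{"tx": 0,"ty": 0,"tz": -0.05,"rx": 0,"ry": 0,"rz": 0,"claw": 0},{"tx": 0,"ty": 0,"tz": -0.104,"rx": 0,"ry": 0,"rz": 0,"claw": 0.3},{"tx": 0,"ty": 0,"tz": -0.104,"rx": 0,"ry": 0,"rz": 0,"claw": 1},{"tx": 0.098,"ty": 0,"tz": -0.085,"rx": 0,"ry": 0.19,"rz": 0,"claw": 1},{"tx": 0.098,"ty": 0,"tz": -0.07,"rx": 0,"ry": 0.19,"rz": 0,"claw": 1},{"tx": 0.098,"ty": 0,"tz": -0.07,"rx": 0,"ry": 0.19,"rz": 0,"claw": 1},{"tx": 0.098,"ty": 0,"tz": -0.07,"rx": 0,"ry": 0.19,"rz": 0,"claw": 1},{"tx": 0.098,"ty": 0,"tz": -0.07,"rx": 0,"ry": 0.19,"rz": 0,"claw": 1}]}}

```text
time_s: 3.42
eef_pos: [610.2, -63.1, 98.8]
orientation: [0.988, 0.049, 0.147, -0.007]
contact_force: [-0.1, 0.6, 0.3]
opening: 83.3
grasp_force: 0.0
```

```bash
python3 - <<'E'
from h import *
go([623.4,-61.8,61.2],0.099,0.3)
print(st()[0]["opening"])
E
```

```text
t [ 0.0023 -0.      0.0531] r [-0.0003  0.0025  0.0003]
83.27271973024284
```

{"fn": "servo_tool", "kwargs": {"moves": [{"tx": 0.002,"ty": 0,"tz": 0.03,"rx": 0,"ry": 0.002,"rz": 0,"claw": 1},{"tx": 0.002,"ty": 0,"tz": 0.053,"rx": 0,"ry": 0.002,"rz": 0,"claw": 1},{"tx": 0.002,"ty": 0,"tz": 0.053,"rx": 0,"ry": 0.002,"rz": 0,"claw": 0.6},{"tx": 0.002,"ty": 0,"tz": 0.053,"rx": 0,"ry": 0.002,"rz": 0,"claw": 0},{"tx": 0.002,"ty": 0,"tz": 0.053,"rx": 0,"ry": 0.002,"rz": 0,"claw": 0},{"tx": 0.002,"ty": 0,"tz": 0.053,"rx": 0,"ry": 0.002,"rz": 0,"claw": 0},{"tx": 0.002,"ty": 0,"tz": 0.053,"rx": 0,"ry": 0.002,"rz": 0,"claw": 0},{"tx": 0.002,"ty": 0,"tz": 0.053,"rx": 0,"ry": 0.002,"rz": 0,"claw": 0}]}}

```text
time_s: 4.08
eef_pos: [624.9, -61.7, 62.5]
orientation: [0.987, 0.049, 0.151, -0.008]
contact_force: [-0.9, 2.5, 4.9]
opening: 38.0
grasp_force: 63.2
```

{"fn": "servo_tool", "kwargs": {"moves": [{"tx": 0.01,"ty": 0,"tz": -0.03,"rx": 0,"ry": 0,"rz": 0,"claw": 0},{"tx": 0.025,"ty": 0,"tz": -0.08,"rx": 0,"ry": 0,"rz": 0,"claw": 0},{"tx": 0.047,"ty": 0,"tz": -0.153,"rx": 0,"ry": 0,"rz": 0,"claw": 0},{"tx": 0.047,"ty": 0,"tz": -0.153,"rx": 0,"ry": 0,"rz": 0,"claw": 0},{"tx": 0.047,"ty": 0,"tz": -0.153,"rx": 0,"ry": 0,"rz": 0,"claw": 0},{"tx": 0.047,"ty": 0,"tz": -0.153,"rx": 0,"ry": 0,"rz": 0,"claw": 0}]}}

```text
time_s: 4.58
eef_pos: [624.2, -62.1, 182.6]
orientation: [0.987, 0.049, 0.151, -0.007]
contact_force: [-0.3, 0.1, -1.3]
opening: 38.3
grasp_force: 62.8
```

```bash
python3 - <<'E'
from h import *
go([523.6,345.5,150],-0.118)
print(st()[0]["opening"],st()[0]["eef_pos"])
E
```

```text
t [-0.0888 -0.5542  0.0173] r [-0.0205 -0.1927  0.1374]
38.26194319090022 [624.16496384 -62.14877581 182.63349988]
```

{"fn": "servo_tool", "kwargs": {"moves": [{"tx": -0.089,"ty": -0.554,"tz": 0.017,"rx": -0.02,"ry": -0.193,"rz": 0.137,"claw": 0},{"tx": -0.089,"ty": -0.554,"tz": 0.017,"rx": -0.02,"ry": -0.193,"rz": 0.137,"claw": 0},{"tx": -0.089,"ty": -0.554,"tz": 0.017,"rx": -0.02,"ry": -0.193,"rz": 0.137,"claw": 0},{"tx": -0.089,"ty": -0.554,"tz": 0.017,"rx": -0.02,"ry": -0.193,"rz": 0.137,"claw": 0},{"tx": -0.089,"ty": -0.554,"tz": 0.017,"rx": -0.02,"ry": -0.193,"rz": 0.137,"claw": 0},{"tx": -0.089,"ty": -0.554,"tz": 0.017,"rx": -0.02,"ry": -0.193,"rz": 0.137,"claw": 0},{"tx": -0.089,"ty": -0.554,"tz": 0.017,"rx": -0.02,"ry": -0.193,"rz": 0.137,"claw": 0},{"tx": -0.089,"ty": -0.554,"tz": 0.017,"rx": -0.02,"ry": -0.193,"rz": 0.137,"claw": 0},{"tx": -0.089,"ty": -0.554,"tz": 0.017,"rx": -0.02,"ry": -0.193,"rz": 0.137,"claw": 0},{"tx": -0.089,"ty": -0.554,"tz": 0.017,"rx": -0.02,"ry": -0.193,"rz": 0.137,"claw": 0},{"tx": -0.089,"ty": -0.554,"tz": 0.017,"rx": -0.02,"ry": -0.193,"rz": 0.137,"claw": 0},{"tx": -0.089,"ty": -0.554,"tz": 0.017,"rx": -0.02,"ry": -0.193,"rz": 0.137,"claw": 0},{"tx": -0.089,"ty": -0.554,"tz": 0.017,"rx": -0.02,"ry": -0.193,"rz": 0.137,"claw": 0}]}}

```text
time_s: 5.67
eef_pos: [529.5, -20.1, 156.2]
orientation: [0.999, -0.028, -0.001, -0.017]
contact_force: [-0.3, -1.4, 0.4]
opening: 38.4
grasp_force: 62.8
```

```bash
python3 - <<'E'
from h import *
go([523.6,345.5,60],-0.118)
s=cam("scene");p=st()[0]["eef_pos"];print(p)
x,y=330,210
im=cv2.resize(s["frame"][y:y+180,x:x+180,::-1],None,fx=3,fy=3,interpolation=cv2.INTER_CUBIC)
c,sn=np.cos(-.118),np.sin(-.118)
W=lambda a,b,z:[p[0]+c*a-sn*b,p[1]+sn*a+c*b,z]
zb=p[2]-23
for z,col in((zb,(0,0,255)),):
    q=(proj(s,[W(a,b,z) for a,b in((12,20),(12,-20),(-98,-20),(-98,20))])-[x,y])*3+1
    cv2.polylines(im,[q.astype(np.int32)],True,col,1)
cv2.imwrite("pics/d.png",im)
E
```

```text
t [-0.0345 -0.4816  0.145 ] r [-0.0219  0.0029  0.0397]
[528.84773563 -20.09771971 155.95646503]
```

View pics/d.png

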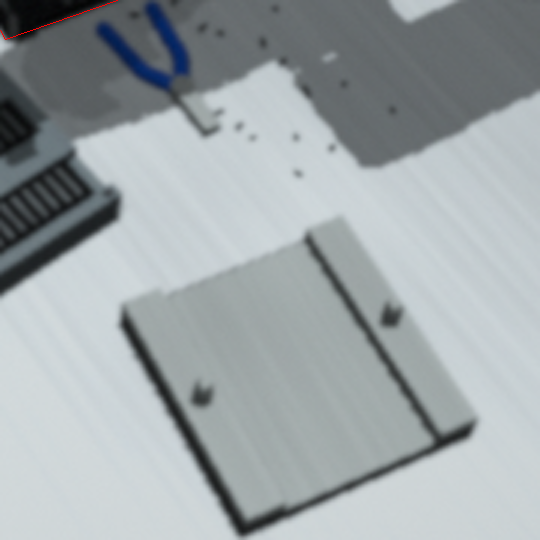

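{"fn": "servo_tool", "kwargs": {"moves": [{"tx": -0.035,"ty": -0.482,"tz": 0,"rx": -0.022,"ry": 0.003,"rz": 0.04,"claw": 0},{"tx": -0.035,"ty": -0.482,"tz": 0,"rx": -0.022,"ry": 0.003,"rz": 0.04,"claw": 0},{"tx": -0.035,"ty": -0.482,"tz": 0,"rx": -0.022,"ry": 0.003,"rz": 0.04,"claw": 0},{"tx": -0.035,"ty": -0.482,"tz": 0,"rx": -0.022,"ry": 0.003,"rz": 0.04,"claw": 0},{"tx": -0.035,"ty": -0.482,"tz": 0,"rx": -0.022,"ry": 0.003,"rz": 0.04,"claw": 0},{"tx": -0.035,"ty": -0.482,"tz": 0,"rx": -0.022,"ry": 0.003,"rz": 0.04,"claw": 0}]}}

```text
time_s: 6.22
eef_pos: [515.4, -21.4, 162.7]
orientation: [0.999, -0.029, -0.0, -0.017]
contact_force: [0.0, -0.5, -0.2]
opening: 37.9
grasp_force: 62.8
```

```bash
python3 - <<'E'
from h import *
s=st()[0];print(s["eef_pos"],s["qpos"],s["joint_velocities"],s["time_s"])
go([523.6,345.5,60],-0.118)
E
```

```text
[515.35554807 -21.43895389 162.74689869] [-0.05988961  0.27073654 -0.20837617  1.0928236   0.03317139  3.14061285] [-0.00147626 -0.03855407 -0.03095922  0.00722961 -0.00160314 -0.00042752] 6.2167
t [-0.0177 -0.4842  0.1532] r [-0.0211  0.0013  0.0376]
```

{"fn": "servo_tool", "kwargs": {"moves": [{"tx": -0.02,"ty": -0.03,"tz": 0,"rx": 0,"ry": 0,"rz": -0.08,"claw": 0},{"tx": -0.02,"ty": -0.06,"tz": 0,"rx": 0,"ry": 0,"rz": -0.16,"claw": 0},{"tx": -0.02,"ty": -0.09,"tz": 0,"rx": 0,"ry": 0,"rz": -0.24,"claw": 0},{"tx": -0.03,"ty": -0.12,"tz": 0,"rx": 0,"ry": 0,"rz": -0.32,"claw": 0},{"tx": -0.03,"ty": -0.15,"tz": 0,"rx": 0,"ry": 0,"rz": -0.4,"claw": 0},{"tx": -0.04,"ty": -0.18,"tz": 0,"rx": 0,"ry": 0,"rz": -0.48,"claw": 0},{"tx": -0.04,"ty": -0.21,"tz": 0,"rx": 0,"ry": 0,"rz": -0.56,"claw": 0},{"tx": -0.05,"ty": -0.24,"tz": 0,"rx": 0,"ry": 0,"rz": -0.64,"claw": 0},{"tx": -0.05,"ty": -0.27,"tz": 0,"rx": 0,"ry": 0,"rz": -0.72,"claw": 0},{"tx": -0.06,"ty": -0.3,"tz": 0,"rx": 0,"ry": 0,"rz": -0.8,"claw": 0},{"tx": -0.06,"ty": -0.33,"tz": 0,"rx": 0,"ry": 0,"rz": -0.88,"claw": 0},{"tx": -0.07,"ty": -0.36,"tz": 0,"rx": 0,"ry": 0,"rz": -0.96,"claw": 0},{"tx": -0.07,"ty": -0.38,"tz": 0,"rx": 0,"ry": 0,"rz": -0.98,"claw": 0}]}}

```text
time_s: 7.3
eef_pos: [479.0, 267.8, 172.2]
orientation: [0.736, 0.677, 0.011, -0.012]
contact_force: [-0.4, -0.7, -1.3]
opening: 38.0
grasp_force: 62.8
```

```bash
python3 - <<'E'
from h import *
s=st()[0];print(s["eef_pos"],s["qpos"],s["time_s"])
go([438.2,355.7,130],-0.118+np.pi)
E
```

```text
[478.98136753 267.7999856  172.21938661] [ 0.49453834  0.30592733 -0.13175264  1.11693566  0.02942001  2.14865919] 7.3
t [ 0.1103 -0.0638  0.0602] r [ 0.0151 -0.0182 -0.9777]
```

{"fn": "servo_tool", "kwargs": {"moves": [{"tx": 0.02,"ty": -0.01,"tz": 0,"rx": 0,"ry": 0,"rz": -0.08,"claw": 0},{"tx": 0.04,"ty": -0.02,"tz": 0,"rx": 0,"ry": 0,"rz": -0.16,"claw": 0},{"tx": 0.06,"ty": -0.03,"tz": 0,"rx": 0,"ry": 0,"rz": -0.24,"claw": 0},{"tx": 0.08,"ty": -0.04,"tz": 0,"rx": 0,"ry": 0,"rz": -0.32,"claw": 0},{"tx": 0.1,"ty": -0.05,"tz": 0,"rx": 0,"ry": 0,"rz": -0.4,"claw": 0},{"tx": 0.11,"ty": -0.064,"tz": 0,"rx": 0,"ry": 0,"rz": -0.48,"claw": 0},{"tx": 0.11,"ty": -0.064,"tz": 0,"rx": 0,"ry": 0,"rz": -0.56,"claw": 0},{"tx": 0.11,"ty": -0.064,"tz": 0,"rx": 0,"ry": 0,"rz": -0.64,"claw": 0},{"tx": 0.11,"ty": -0.064,"tz": 0,"rx": 0,"ry": 0,"rz": -0.72,"claw": 0},{"tx": 0.11,"ty": -0.064,"tz": 0,"rx": 0,"ry": 0,"rz": -0.8,"claw": 0},{"tx": 0.11,"ty": -0.064,"tz": 0,"rx": 0,"ry": 0,"rz": -0.88,"claw": 0},{"tx": 0.11,"ty": -0.064,"tz": 0.03,"rx": 0.015,"ry": -0.018,"rz": -0.978,"claw": 0},{"tx": 0.11,"ty": -0.064,"tz": 0.06,"rx": 0.015,"ry": -0.018,"rz": -0.978,"claw": 0},{"tx": 0.11,"ty": -0.064,"tz": 0.06,"rx": 0.015,"ry": -0.018,"rz": -0.978,"claw": 0}]}}

```text
time_s: 8.47
eef_pos: [438.2, 352.9, 126.4]
orientation: [0.062, 0.998, -0.002, -0.002]
contact_force: [-1.0, 0.0, -1.8]
opening: 38.1
grasp_force: 62.8
```

```bash
python3 - <<'E'
from h import *
go([438.2,355.7,60],-0.118+np.pi)
s=cam("scene");p=st()[0]["eef_pos"];print(p,st()[0]["opening"])
x,y=360,210
im=cv2.resize(s["frame"][y:y+190,x:x+180,::-1],None,fx=3,fy=3,interpolation=cv2.INTER_CUBIC)
im=np.clip(im*1.6,0,255).astype(np.uint8)
a0=-.118
def draw(o,L,z,col):
    c,sn=np.cos(a0),np.sin(a0)
    q=(proj(s,[[o[0]+c*a-sn*b,o[1]+sn*a+c*b,z] for a,b in L])-[x,y])*3+1
    cv2.polylines(im,[q.astype(np.int32)],True,col,1)
draw(p,((-12,20),(-12,-20),(98,-20),(98,20)),p[2]-11,(0,0,255))
draw((473.5,288),((63,95),(63,-95),(-63,-95),(-63,95)),31,(0,160,0))
draw((473.5,288),((95,95),(95,-95),(-95,-95),(-95,95)),31,(0,160,0))
cv2.imwrite("pics/e.png",im)
E
```

```text
t [0.0001 0.0041 0.0886] r [-0.0028 -0.0023 -0.0044]
[438.57021956 353.13076386 128.26698655] 37.85050460415909
```

View pics/e.png

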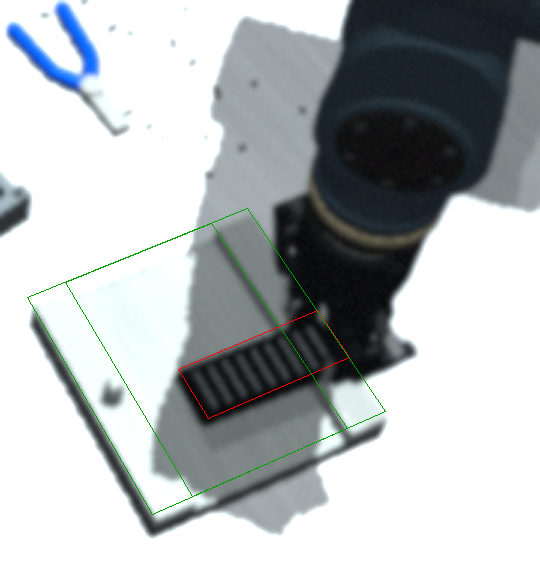

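```bash
python3 - <<'E'
from h import *
s=cam("top");p=st()[0]["eef_pos"];print(p)
x,y=120,190
im=cv2.resize(s["frame"][y:y+130,x:x+130,::-1],None,fx=4,fy=4,interpolation=cv2.INTER_CUBIC)
im=np.clip(im*1.6,0,255).astype(np.uint8)
a0=-.118
def draw(o,L,z,col):
    c,sn=np.cos(a0),np.sin(a0)
    q=(proj(s,[[o[0]+c*a-sn*b,o[1]+sn*a+c*b,z] for a,b in L])-[x,y])*4+1.5
    cv2.polylines(im,[q.astype(np.int32)],True,col,1)
draw(p,((-12,20),(-12,-20),(98,-20),(98,20)),p[2]-11,(0,0,255))
draw((473.5,288),((63,95),(63,-95),(-63,-95),(-63,95)),31,(0,160,0))
draw((473.5,288),((95,95),(95,-95),(-95,-95),(-95,95)),31,(0,160,0))
cv2.imwrite("pics/f.png",im)
E
```

```text
[439.24018011 353.61306419 129.7099944 ]
```

View pics/f.png

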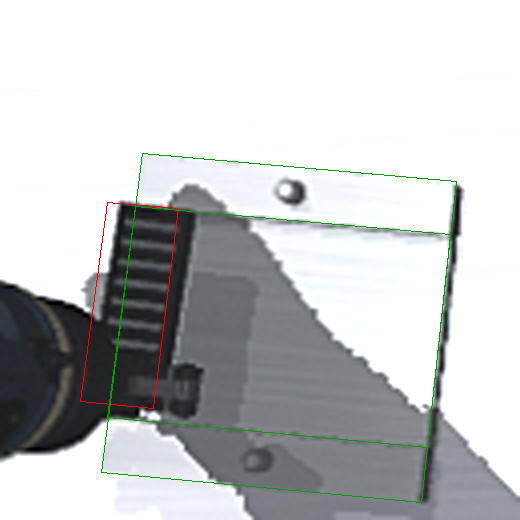

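```bash
python3 - <<'E'
from h import *
np.set_printoptions(precision=3,suppress=True)
s=cam("scene")
def off(p,o): return (np.float64(p)-1.5)/4+np.float64(o)
def q(a,b,z): return [(a,b,z),(a,-b,z),(-a,-b,z),(-a,b,z)]
pk=lambda yc:[(x,y+yc,36) for x,y in((58,21.5),(58,-21.5),(-58,-21.5),(-58,21.5))]
S=(165,212)
print("nest",*fit([(s,pk(0),off([(555,263),(520,213),(677,125),(713,165)],S)),
  (s,pk(-72),off([(488,178),(455,135),(610,52),(637,92)],S)),
  (s,[(70,-105.5,36),(-70,-105.5,36)],off([(425,135),(605,30)],S))],[600,0,0,0.1],0))
print("jig",*fit([(s,q(95,95,31),off([(182,412),(22,128),(318,10),(496,282)],(365,280)))],[472,288,0,-.1],0))
print("plate",*fit([(s,q(95,95,6),[(278,213),(227,180),(275,143),(325,174)])],[500,-300,0,.3],0))
E
```

```text
nest [584.684  12.731  -9.306   0.079] [[ 0.707  0.676]
 [-1.029  0.687]
 [-0.253 -0.657]
 [ 1.487  1.159]
 [ 0.062  1.209]
 [-1.703  0.036]
 [-0.849 -1.494]
 [ 2.667 -0.198]
 [-1.167 -0.876]
 [ 1.551 -1.313]]
jig [475.711 293.828   0.004  -0.135] [[ 0.175  1.041]
 [-0.204 -1.204]
 [-0.15  -0.317]
 [ 0.153  0.177]]
plate [ 532.714 -295.54     0.56     0.318] [[ 0.175  2.974]
 [-1.452 -0.342]
 [-0.218 -1.83 ]
 [ 1.697 -0.025]]
```

```bash
python3 - <<'E'
from h import *
print(st()[0]["eef_pos"]);go([439.7,361.7,50],-0.12+np.pi)
E
```

```text
[439.75286979 353.96491114 130.62206004]
t [0.0014 0.0102 0.1075] r [ 0.0001  0.0001 -0.0049]
```

{"fn": "servo_tool", "kwargs": {"moves": [{"tx": 0.001,"ty": 0.01,"tz": 0.03,"rx": 0,"ry": 0,"rz": -0.005,"claw": 0},{"tx": 0.001,"ty": 0.01,"tz": 0.07,"rx": 0,"ry": 0,"rz": -0.005,"claw": 0},{"tx": 0.001,"ty": 0.01,"tz": 0.095,"rx": 0,"ry": 0,"rz": -0.005,"claw": 0},{"tx": 0.001,"ty": 0.01,"tz": 0.107,"rx": 0,"ry": 0,"rz": -0.005,"claw": 0},{"tx": 0.001,"ty": 0.01,"tz": 0.112,"rx": 0,"ry": 0,"rz": -0.005,"claw": 0},{"tx": 0.001,"ty": 0.01,"tz": 0.112,"rx": 0,"ry": 0,"rz": -0.005,"claw": 0},{"tx": 0.001,"ty": 0.01,"tz": 0.112,"rx": 0,"ry": 0,"rz": -0.005,"claw": 0}]}}

```text
time_s: 9.2
eef_pos: [440.5, 362.0, 47.4]
orientation: [0.059, 0.998, 0.001, 0.001]
contact_force: [0.1, 1.0, -0.4]
opening: 38.2
grasp_force: 62.8
```

{"fn": "servo_tool", "kwargs": {"moves": [{"tx": 0,"ty": 0,"tz": 0.004,"rx": 0,"ry": 0,"rz": 0,"claw": 0},{"tx": 0,"ty": 0,"tz": 0.008,"rx": 0,"ry": 0,"rz": 0,"claw": 0},{"tx": 0,"ty": 0,"tz": 0.008,"rx": 0,"ry": 0,"rz": 0,"claw": 0}]}}

```text
time_s: 9.45
eef_pos: [439.8, 361.6, 40.1]
orientation: [0.058, 0.998, 0.0, 0.0]
contact_force: [-0.5, -0.1, 0.1]
opening: 38.1
grasp_force: 62.8
```

{"fn": "servo_tool", "kwargs": {"moves": [{"tx": 0,"ty": 0,"tz": 0.003,"rx": 0,"ry": 0,"rz": 0,"claw": 0},{"tx": 0,"ty": 0,"tz": 0.004,"rx": 0,"ry": 0,"rz": 0,"claw": 0},{"tx": 0,"ty": 0,"tz": 0.004,"rx": 0,"ry": 0,"rz": 0,"claw": 0}]}}

```text
time_s: 9.7
eef_pos: [439.9, 361.7, 39.3]
orientation: [0.058, 0.998, 0.001, 0.001]
contact_force: [-5.3, -4.3, 24.2]
opening: 38.0
grasp_force: 65.5
```

{"fn": "servo_tool", "kwargs": {"moves": [{"tx": 0,"ty": 0,"tz": -0.003,"rx": 0,"ry": 0,"rz": 0,"claw": 0.3},{"tx": 0,"ty": 0,"tz": -0.003,"rx": 0,"ry": 0,"rz": 0,"claw": 0.65},{"tx": 0,"ty": 0,"tz": -0.003,"rx": 0,"ry": 0,"rz": 0,"claw": 0.65},{"tx": 0,"ty": 0,"tz": -0.003,"rx": 0,"ry": 0,"rz": 0,"claw": 0.65},{"tx": 0,"ty": 0,"tz": -0.04,"rx": 0,"ry": 0,"rz": 0,"claw": 0.65},{"tx": 0,"ty": 0,"tz": -0.09,"rx": 0,"ry": 0,"rz": 0,"claw": 0.65},{"tx": 0,"ty": 0,"tz": -0.14,"rx": 0,"ry": 0,"rz": 0,"claw": 0.65},{"tx": 0,"ty": 0,"tz": -0.14,"rx": 0,"ry": 0,"rz": 0,"claw": 0.4}]}}

```text
time_s: 10.37
eef_pos: [442.2, 363.6, 148.5]
orientation: [0.058, 0.998, 0.003, 0.003]
contact_force: [1.3, 0.9, 0.0]
opening: 44.6
grasp_force: 0.0
```

```bash
python3 - <<'E'
from h import *
print(st()[0]["opening"]);go([523.6,79.2,145],0.09+np.pi)
E
```

```text
44.62286429373546
t [-0.152  -0.3639  0.0033] r [ 0.0037  0.0046 -0.1317]
```

{"fn": "servo_tool", "kwargs": {"moves": [{"tx": -0.152,"ty": -0.364,"tz": 0.003,"rx": 0.004,"ry": 0.004,"rz": -0.132,"claw": 0},{"tx": -0.152,"ty": -0.364,"tz": 0.003,"rx": 0.004,"ry": 0.004,"rz": -0.132,"claw": 0},{"tx": -0.152,"ty": -0.364,"tz": 0.003,"rx": 0.004,"ry": 0.004,"rz": -0.132,"claw": 0},{"tx": -0.152,"ty": -0.364,"tz": 0.003,"rx": 0.004,"ry": 0.004,"rz": -0.132,"claw": 0},{"tx": -0.152,"ty": -0.364,"tz": 0.003,"rx": 0.004,"ry": 0.004,"rz": -0.132,"claw": 0},{"tx": -0.152,"ty": -0.364,"tz": 0.003,"rx": 0.004,"ry": 0.004,"rz": -0.132,"claw": 0},{"tx": -0.152,"ty": -0.364,"tz": 0.003,"rx": 0.004,"ry": 0.004,"rz": -0.132,"claw": 0},{"tx": -0.152,"ty": -0.364,"tz": 0.003,"rx": 0.004,"ry": 0.004,"rz": -0.132,"claw": 0},{"tx": -0.152,"ty": -0.364,"tz": 0.003,"rx": 0.004,"ry": 0.004,"rz": -0.132,"claw": 0},{"tx": -0.152,"ty": -0.364,"tz": 0.05,"rx": 0.004,"ry": 0.004,"rz": -0.132,"claw": 0},{"tx": -0.152,"ty": -0.364,"tz": 0.1,"rx": 0.004,"ry": 0.004,"rz": -0.132,"claw": 0},{"tx": -0.152,"ty": -0.364,"tz": 0.107,"rx": 0.004,"ry": 0.004,"rz": -0.132,"claw": 0},{"tx": -0.152,"ty": -0.364,"tz": 0.107,"rx": 0.004,"ry": 0.004,"rz": -0.132,"claw": 0}]}}

```text
time_s: 11.45
eef_pos: [519.0, 77.9, 60.0]
orientation: [-0.046, 0.999, -0.003, -0.006]
contact_force: [-0.1, 0.3, 0.4]
opening: -0.1
grasp_force: 0.0
```

```bash
python3 - <<'E'
from h import *
print(st()[0]["eef_pos"]);go([523.6,79.2,47],0.09+np.pi)
t=cam("top");s=cam("scene")
x,y=120,190
A=t["frame"][y:y+120,x:x+240,::-1];x,y=340,260
B=s["frame"][y:y+130,x:x+160,::-1]
f=lambda i,k:cv2.resize(i,None,fx=k,fy=k,interpolation=cv2.INTER_CUBIC)
A=f(A,3);B=f(B,3.0)
im=np.zeros((360,720,3),np.uint8);im[:]=A
cv2.imwrite("pics/g_t.png",im);cv2.imwrite("pics/g_s.png",B)
E
```

```text
[519.00694825  77.94147742  59.95960533]
t [-0.0065  0.0012  0.0172] r [-0.0036 -0.0076  0.0012]
```

View pics/g_t.png

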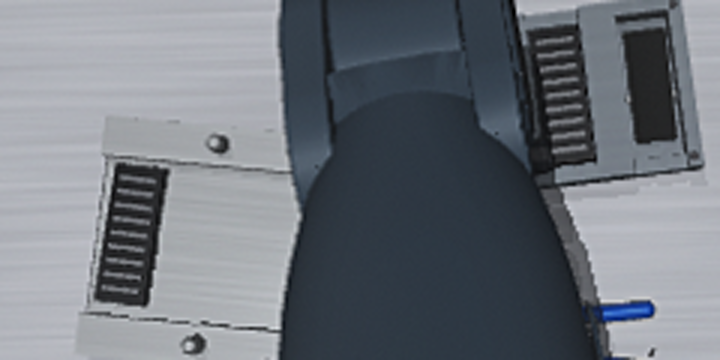

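{"fn": "servo_tool", "kwargs": {"moves": [{"tx": -0.006,"ty": 0.001,"tz": 0.005,"rx": -0.004,"ry": -0.007,"rz": 0,"claw": 0},{"tx": -0.006,"ty": 0.001,"tz": 0.01,"rx": -0.004,"ry": -0.007,"rz": 0,"claw": 0},{"tx": -0.006,"ty": 0.001,"tz": 0.017,"rx": -0.004,"ry": -0.007,"rz": 0,"claw": 0},{"tx": -0.006,"ty": 0.001,"tz": 0.017,"rx": -0.004,"ry": -0.007,"rz": 0,"claw": 0},{"tx": -0.006,"ty": 0.001,"tz": 0.017,"rx": -0.004,"ry": -0.007,"rz": 0,"claw": 0}]}}

```text
time_s: 11.97
eef_pos: [525.4, 78.0, 49.0]
orientation: [-0.045, 0.999, 0.0, 0.002]
contact_force: [0.3, 0.5, 0.1]
opening: 0.1
grasp_force: 0.0
```

{"fn": "servo_tool", "kwargs": {"moves": [{"tx": 0,"ty": 0,"tz": 0.003,"rx": 0,"ry": 0,"rz": 0,"claw": 0},{"tx": 0,"ty": 0,"tz": 0.005,"rx": 0,"ry": 0,"rz": 0,"claw": 0},{"tx": 0,"ty": 0,"tz": 0.005,"rx": 0,"ry": 0,"rz": 0,"claw": 0}]}}

```text
time_s: 12.22
eef_pos: [525.7, 78.1, 47.1]
orientation: [-0.045, 0.999, 0.0, 0.003]
contact_force: [-8.2, -0.5, 25.6]
opening: -0.1
grasp_force: 13.4
```

```bash
python3 - <<'E'
from h import *
go([597.5,86.3,99.4],0.09+np.pi,-.3)
E
```

```text
t [-0.0968  0.0023 -0.0691] r [ 0.0004 -0.1873  0.0001]
```

{"fn": "servo_tool", "kwargs": {"moves": [{"tx": 0,"ty": 0,"tz": -0.05,"rx": 0,"ry": 0,"rz": 0,"claw": 0},{"tx": 0,"ty": 0,"tz": -0.104,"rx": 0,"ry": 0,"rz": 0,"claw": 0.3},{"tx": 0,"ty": 0,"tz": -0.104,"rx": 0,"ry": 0,"rz": 0,"claw": 1},{"tx": -0.097,"ty": 0.002,"tz": -0.085,"rx": 0,"ry": -0.187,"rz": 0,"claw": 1},{"tx": -0.097,"ty": 0.002,"tz": -0.069,"rx": 0,"ry": -0.187,"rz": 0,"claw": 1},{"tx": -0.097,"ty": 0.002,"tz": -0.069,"rx": 0,"ry": -0.187,"rz": 0,"claw": 1},{"tx": -0.097,"ty": 0.002,"tz": -0.069,"rx": 0,"ry": -0.187,"rz": 0,"claw": 1},{"tx": -0.097,"ty": 0.002,"tz": -0.069,"rx": 0,"ry": -0.187,"rz": 0,"claw": 1}]}}

```text
time_s: 12.88
eef_pos: [596.2, 85.9, 97.0]
orientation: [-0.045, 0.988, 0.007, 0.147]
contact_force: [0.4, 0.4, -0.2]
opening: 83.6
grasp_force: 0.0
```

```bash
python3 - <<'E'
from h import *
print(st()[0]["eef_pos"],st()[0]["opening"]);go([609.2,87.4,61.2],0.09+np.pi,-.3)
E
```

```text
[596.22988322  85.87850547  96.98052565] 83.6208513907114
t [-0.0028  0.0004  0.0507] r [ 0.0003 -0.0032  0.0001]
```

{"fn": "servo_tool", "kwargs": {"moves": [{"tx": -0.001,"ty": 0,"tz": 0.03,"rx": 0,"ry": -0.002,"rz": 0,"claw": 1},{"tx": -0.001,"ty": 0,"tz": 0.051,"rx": 0,"ry": -0.002,"rz": 0,"claw": 1},{"tx": -0.001,"ty": 0,"tz": 0.051,"rx": 0,"ry": -0.002,"rz": 0,"claw": 0.6},{"tx": -0.001,"ty": 0,"tz": 0.051,"rx": 0,"ry": -0.002,"rz": 0,"claw": 0},{"tx": -0.001,"ty": 0,"tz": 0.051,"rx": 0,"ry": -0.002,"rz": 0,"claw": 0},{"tx": -0.001,"ty": 0,"tz": 0.051,"rx": 0,"ry": -0.002,"rz": 0,"claw": 0},{"tx": -0.001,"ty": 0,"tz": 0.051,"rx": 0,"ry": -0.002,"rz": 0,"claw": 0},{"tx": -0.001,"ty": 0,"tz": 0.051,"rx": 0,"ry": -0.002,"rz": 0,"claw": 0}]}}

```text
time_s: 13.55
eef_pos: [610.4, 86.0, 62.4]
orientation: [-0.044, 0.988, 0.006, 0.151]
contact_force: [2.3, -7.0, 0.7]
opening: 38.1
grasp_force: 60.3
```

{"fn": "servo_tool", "kwargs": {"moves": [{"tx": -0.01,"ty": 0,"tz": -0.03,"rx": 0,"ry": 0,"rz": 0,"claw": 0},{"tx": -0.025,"ty": 0,"tz": -0.08,"rx": 0,"ry": 0,"rz": 0,"claw": 0},{"tx": -0.047,"ty": 0,"tz": -0.153,"rx": 0,"ry": 0,"rz": 0,"claw": 0},{"tx": -0.047,"ty": 0,"tz": -0.153,"rx": 0,"ry": 0,"rz": 0,"claw": 0},{"tx": -0.047,"ty": 0,"tz": -0.153,"rx": 0,"ry": 0,"rz": 0,"claw": 0},{"tx": -0.047,"ty": 0,"tz": -0.153,"rx": 0,"ry": 0,"rz": 0,"claw": 0}]}}

```text
time_s: 14.05
eef_pos: [609.6, 87.3, 183.1]
orientation: [-0.045, 0.987, 0.007, 0.151]
contact_force: [0.6, -0.2, -2.7]
opening: 38.0
grasp_force: 60.9
```

```bash
python3 - <<'E'
from h import *
print(st()[0]["opening"],st()[0]["eef_pos"]);go([515.8,289.9,140],-0.12+np.pi)
E
```

```text
38.03258597527481 [609.60003696  87.26168365 183.10293186]
t [0.1128 0.2803 0.025 ] r [0.0209 0.193  0.1329]
```

{"fn": "servo_tool", "kwargs": {"moves": [{"tx": 0.113,"ty": 0.28,"tz": 0.025,"rx": 0.021,"ry": 0.193,"rz": 0.133,"claw": 0},{"tx": 0.113,"ty": 0.28,"tz": 0.025,"rx": 0.021,"ry": 0.193,"rz": 0.133,"claw": 0},{"tx": 0.113,"ty": 0.28,"tz": 0.025,"rx": 0.021,"ry": 0.193,"rz": 0.133,"claw": 0},{"tx": 0.113,"ty": 0.28,"tz": 0.025,"rx": 0.021,"ry": 0.193,"rz": 0.133,"claw": 0},{"tx": 0.113,"ty": 0.28,"tz": 0.025,"rx": 0.021,"ry": 0.193,"rz": 0.133,"claw": 0},{"tx": 0.113,"ty": 0.28,"tz": 0.025,"rx": 0.021,"ry": 0.193,"rz": 0.133,"claw": 0},{"tx": 0.113,"ty": 0.28,"tz": 0.025,"rx": 0.021,"ry": 0.193,"rz": 0.133,"claw": 0},{"tx": 0.113,"ty": 0.28,"tz": 0.025,"rx": 0.021,"ry": 0.193,"rz": 0.133,"claw": 0},{"tx": 0.113,"ty": 0.28,"tz": 0.025,"rx": 0.021,"ry": 0.193,"rz": 0.133,"claw": 0},{"tx": 0.113,"ty": 0.28,"tz": 0.025,"rx": 0.021,"ry": 0.193,"rz": 0.133,"claw": 0}]}}

```text
time_s: 14.88
eef_pos: [515.3, 288.4, 137.9]
orientation: [0.061, 0.998, -0.001, -0.002]
contact_force: [0.3, 0.2, -1.5]
opening: 38.3
grasp_force: 60.9
```

```bash
python3 - <<'E'
from h import *
print(st()[0]["opening"],st()[0]["eef_pos"]);go([515.8,289.9,43],-0.12+np.pi)
E
```

```text
38.25958411566189 [515.27733367 288.44350159 137.86209627]
t [-0.0009  0.0022  0.1265] r [-0.0009 -0.0022 -0.0009]
```

{"fn": "servo_tool", "kwargs": {"moves": [{"tx": 0,"ty": 0.001,"tz": 0.04,"rx": 0,"ry": 0,"rz": 0,"claw": 0},{"tx": 0,"ty": 0.001,"tz": 0.08,"rx": 0,"ry": 0,"rz": 0,"claw": 0},{"tx": 0,"ty": 0.001,"tz": 0.115,"rx": 0,"ry": 0,"rz": 0,"claw": 0},{"tx": 0,"ty": 0.001,"tz": 0.126,"rx": 0,"ry": 0,"rz": 0,"claw": 0},{"tx": 0,"ty": 0.001,"tz": 0.129,"rx": 0,"ry": 0,"rz": 0,"claw": 0},{"tx": 0,"ty": 0.001,"tz": 0.13,"rx": 0,"ry": 0,"rz": 0,"claw": 0},{"tx": 0,"ty": 0.001,"tz": 0.13,"rx": 0,"ry": 0,"rz": 0,"claw": 0}]}}

```text
time_s: 15.47
eef_pos: [515.9, 290.3, 41.9]
orientation: [0.06, 0.998, 0.0, -0.001]
contact_force: [-0.2, -0.3, -1.1]
opening: 37.9
grasp_force: 60.9
```

{"fn": "servo_tool", "kwargs": {"moves": [{"tx": 0,"ty": 0,"tz": 0.003,"rx": 0,"ry": 0,"rz": 0,"claw": 0},{"tx": 0,"ty": 0,"tz": 0.004,"rx": 0,"ry": 0,"rz": 0,"claw": 0},{"tx": 0,"ty": 0,"tz": 0.004,"rx": 0,"ry": 0,"rz": 0,"claw": 0}]}}

```text
time_s: 15.72
eef_pos: [516.0, 290.7, 39.5]
orientation: [0.06, 0.998, 0.0, -0.0]
contact_force: [-0.5, -0.4, 7.0]
opening: 38.2
grasp_force: 61.6
```

{"fn": "servo_tool", "kwargs": {"moves": [{"tx": 0,"ty": 0,"tz": -0.002,"rx": 0,"ry": 0,"rz": 0,"claw": 0.3},{"tx": 0,"ty": 0,"tz": -0.002,"rx": 0,"ry": 0,"rz": 0,"claw": 0.57},{"tx": 0,"ty": 0,"tz": -0.002,"rx": 0,"ry": 0,"rz": 0,"claw": 0.57},{"tx": 0,"ty": 0,"tz": -0.002,"rx": 0,"ry": 0,"rz": 0,"claw": 0.57},{"tx": 0,"ty": 0,"tz": -0.04,"rx": 0,"ry": 0,"rz": 0,"claw": 0.57},{"tx": 0,"ty": 0,"tz": -0.09,"rx": 0,"ry": 0,"rz": 0,"claw": 0.57},{"tx": 0,"ty": 0,"tz": -0.14,"rx": 0,"ry": 0,"rz": 0,"claw": 0.57},{"tx": 0,"ty": 0,"tz": -0.14,"rx": 0,"ry": 0,"rz": 0,"claw": 0.3}]}}

```text
time_s: 16.38
eef_pos: [517.9, 291.9, 149.6]
orientation: [0.06, 0.998, 0.002, 0.002]
contact_force: [0.4, 0.9, 0.4]
opening: 37.8
grasp_force: 0.0
```

```bash
python3 - <<'E'
from h import *
print(st()[0]["opening"]);go([617.1,88.1,145],0.09+np.pi)
E
```

```text
37.81008322053642
t [-0.1638 -0.254   0.0057] r [ 0.0027  0.0033 -0.1337]
```

{"fn": "servo_tool", "kwargs": {"moves": [{"tx": -0.164,"ty": -0.254,"tz": 0,"rx": 0,"ry": 0,"rz": -0.134,"claw": 0},{"tx": -0.164,"ty": -0.254,"tz": 0,"rx": 0,"ry": 0,"rz": -0.134,"claw": 0},{"tx": -0.164,"ty": -0.254,"tz": 0,"rx": 0,"ry": 0,"rz": -0.134,"claw": 0},{"tx": -0.164,"ty": -0.254,"tz": 0,"rx": 0,"ry": 0,"rz": -0.134,"claw": 0},{"tx": -0.164,"ty": -0.254,"tz": 0,"rx": 0,"ry": 0,"rz": -0.134,"claw": 0},{"tx": -0.164,"ty": -0.254,"tz": 0,"rx": 0,"ry": 0,"rz": -0.134,"claw": 0},{"tx": -0.164,"ty": -0.254,"tz": 0,"rx": 0,"ry": 0,"rz": -0.134,"claw": 0},{"tx": -0.164,"ty": -0.254,"tz": 0,"rx": 0,"ry": 0,"rz": -0.134,"claw": 0},{"tx": -0.164,"ty": -0.254,"tz": 0.05,"rx": 0,"ry": 0,"rz": -0.134,"claw": 0},{"tx": -0.164,"ty": -0.254,"tz": 0.09,"rx": 0,"ry": 0,"rz": -0.134,"claw": 0},{"tx": -0.164,"ty": -0.254,"tz": 0.11,"rx": 0,"ry": 0,"rz": -0.134,"claw": 0},{"tx": -0.164,"ty": -0.254,"tz": 0.11,"rx": 0,"ry": 0,"rz": -0.134,"claw": 0}]}}

```text
time_s: 17.38
eef_pos: [611.3, 87.5, 56.3]
orientation: [-0.046, 0.999, -0.0, -0.005]
contact_force: [0.1, -0.3, 0.7]
opening: -0.1
grasp_force: 0.0
```

```bash
python3 - <<'E'
from h import *
print(st()[0]["eef_pos"]);go([617.1,88.1,47],0.09+np.pi)
E
```

```text
[611.26357857  87.49239449  56.33219709]
t [-0.0079  0.0001  0.0124] r [-0.0002 -0.0059  0.0013]
```

{"fn": "servo_tool", "kwargs": {"moves": [{"tx": -0.004,"ty": 0,"tz": 0.004,"rx": 0,"ry": 0,"rz": 0,"claw": 0},{"tx": -0.004,"ty": 0,"tz": 0.009,"rx": 0,"ry": 0,"rz": 0,"claw": 0},{"tx": -0.004,"ty": 0,"tz": 0.014,"rx": 0,"ry": 0,"rz": 0,"claw": 0},{"tx": -0.004,"ty": 0,"tz": 0.016,"rx": 0,"ry": 0,"rz": 0,"claw": 0},{"tx": -0.004,"ty": 0,"tz": 0.016,"rx": 0,"ry": 0,"rz": 0,"claw": 0}]}}

```text
time_s: 17.8
eef_pos: [617.4, 86.8, 48.3]
orientation: [-0.045, 0.999, -0.0, -0.001]
contact_force: [0.3, 0.8, -0.2]
opening: -0.2
grasp_force: 0.1
```

{"fn": "servo_tool", "kwargs": {"moves": [{"tx": 0,"ty": 0,"tz": 0.003,"rx": 0,"ry": 0,"rz": 0,"claw": 0},{"tx": 0,"ty": 0,"tz": 0.004,"rx": 0,"ry": 0,"rz": 0,"claw": 0},{"tx": 0,"ty": 0,"tz": 0.004,"rx": 0,"ry": 0,"rz": 0,"claw": 0}]}}

```text
time_s: 18.05
eef_pos: [617.4, 86.7, 45.8]
orientation: [-0.045, 0.999, -0.0, -0.001]
contact_force: [-0.7, 0.5, 6.5]
opening: 0.1
grasp_force: 3.4
```

{"fn": "servo_tool", "kwargs": {"moves": [{"tx": 0,"ty": 0,"tz": 0.001,"rx": 0,"ry": 0,"rz": 0,"claw": 0},{"tx": 0,"ty": 0,"tz": 0.002,"rx": 0,"ry": 0,"rz": 0,"claw": 0},{"tx": 0,"ty": 0,"tz": 0.002,"rx": 0,"ry": 0,"rz": 0,"claw": 0}]}}

```text
time_s: 18.3
eef_pos: [617.5, 86.7, 45.3]
orientation: [-0.045, 0.999, -0.0, -0.001]
contact_force: [-4.8, 1.2, 16.4]
opening: 0.2
grasp_force: 8.3
```

```bash
python3 - <<'E'
from h import *
print(st()[0]["eef_pos"]);go([631.4,-55.4,46],0.09+np.pi)
E
```

```text
[617.47660921  86.70000379  45.3132886 ]
t [-0.0014 -0.1904 -0.0009] r [ 0.     -0.0009  0.0002]
```

{"fn": "servo_tool", "kwargs": {"moves": [{"tx": 0,"ty": 0,"tz": -0.05,"rx": 0,"ry": 0,"rz": 0,"claw": 0},{"tx": 0,"ty": -0.04,"tz": -0.07,"rx": 0,"ry": 0,"rz": 0,"claw": 0},{"tx": -0.001,"ty": -0.19,"tz": -0.07,"rx": 0,"ry": 0,"rz": 0,"claw": 0},{"tx": -0.001,"ty": -0.19,"tz": -0.07,"rx": 0,"ry": 0,"rz": 0,"claw": 0},{"tx": -0.001,"ty": -0.19,"tz": -0.07,"rx": 0,"ry": 0,"rz": 0,"claw": 0},{"tx": -0.001,"ty": -0.19,"tz": -0.07,"rx": 0,"ry": 0,"rz": 0,"claw": 0},{"tx": -0.001,"ty": -0.19,"tz": -0.04,"rx": 0,"ry": 0,"rz": 0,"claw": 0},{"tx": -0.001,"ty": -0.19,"tz": -0.02,"rx": 0,"ry": 0,"rz": 0,"claw": 0},{"tx": -0.001,"ty": -0.19,"tz": -0.005,"rx": 0,"ry": 0,"rz": 0,"claw": 0},{"tx": -0.001,"ty": -0.19,"tz": 0.0,"rx": 0,"ry": 0,"rz": 0,"claw": 0},{"tx": -0.001,"ty": -0.19,"tz": 0.0,"rx": 0,"ry": 0,"rz": 0,"claw": 0}]}}

```text
time_s: 19.22
eef_pos: [630.6, -55.6, 45.3]
orientation: [-0.045, 0.999, -0.001, -0.001]
contact_force: [-6.8, -3.0, 17.5]
opening: 0.1
grasp_force: 8.5
```

Now press M's notch end.

```bash
python3 - <<'E'
from h import *
print(st()[0]["eef_pos"]);go([637.5,17.4,48],0.09+np.pi)
E
```

```text
[630.56963025 -55.59533935  45.32418242]
t [-0.018   0.0961 -0.0038] r [-0.001  -0.0017  0.0001]
```

{"fn": "servo_tool", "kwargs": {"moves": [{"tx": 0,"ty": 0,"tz": -0.05,"rx": 0,"ry": 0,"rz": 0,"claw": 0},{"tx": 0,"ty": 0,"tz": -0.07,"rx": 0,"ry": 0,"rz": 0,"claw": 0},{"tx": -0.018,"ty": 0.096,"tz": -0.07,"rx": 0,"ry": 0,"rz": 0,"claw": 0},{"tx": -0.018,"ty": 0.096,"tz": -0.07,"rx": 0,"ry": 0,"rz": 0,"claw": 0},{"tx": -0.018,"ty": 0.096,"tz": -0.07,"rx": 0,"ry": 0,"rz": 0,"claw": 0},{"tx": -0.018,"ty": 0.096,"tz": -0.04,"rx": 0,"ry": 0,"rz": 0,"claw": 0},{"tx": -0.018,"ty": 0.096,"tz": -0.02,"rx": 0,"ry": 0,"rz": 0,"claw": 0},{"tx": -0.018,"ty": 0.096,"tz": -0.01,"rx": 0,"ry": 0,"rz": 0,"claw": 0},{"tx": -0.018,"ty": 0.096,"tz": -0.005,"rx": 0,"ry": 0,"rz": 0,"claw": 0},{"tx": -0.018,"ty": 0.096,"tz": -0.003,"rx": 0,"ry": 0,"rz": 0,"claw": 0},{"tx": -0.018,"ty": 0.096,"tz": -0.003,"rx": 0,"ry": 0,"rz": 0,"claw": 0}]}}

```text
time_s: 20.13
eef_pos: [638.5, 18.1, 46.6]
orientation: [-0.045, 0.999, 0.0, -0.001]
contact_force: [-0.2, 1.9, 4.0]
opening: -0.2
grasp_force: 2.0
```

{"fn": "servo_tool", "kwargs": {"moves": [{"tx": 0,"ty": 0,"tz": 0.001,"rx": 0,"ry": 0,"rz": 0,"claw": 0},{"tx": 0,"ty": 0,"tz": 0.002,"rx": 0,"ry": 0,"rz": 0,"claw": 0},{"tx": 0,"ty": 0,"tz": 0.002,"rx": 0,"ry": 0,"rz": 0,"claw": 0}]}}

```text
time_s: 20.38
eef_pos: [639.0, 18.1, 46.1]
orientation: [-0.045, 0.999, 0.0, 0.0]
contact_force: [0.5, 3.7, 8.6]
opening: 0.1
grasp_force: 4.2
```

```bash
python3 - <<'E'
from h import *
print(st()[0]["eef_pos"]);go([564.3,10.9,99.4],0.09+np.pi,.3)
E
```

```text
[638.98874814  18.05298942  46.12655347]
t [ 0.1    -0.0005 -0.071 ] r [0.0002 0.191  0.0003]
```

{"fn": "servo_tool", "kwargs": {"moves": [{"tx": 0,"ty": 0,"tz": -0.05,"rx": 0,"ry": 0,"rz": 0,"claw": 0},{"tx": 0,"ty": 0,"tz": -0.11,"rx": 0,"ry": 0,"rz": 0,"claw": 0.3},{"tx": 0,"ty": 0,"tz": -0.11,"rx": 0,"ry": 0,"rz": 0,"claw": 1},{"tx": 0.1,"ty": 0,"tz": -0.09,"rx": 0,"ry": 0.191,"rz": 0,"claw": 1},{"tx": 0.1,"ty": 0,"tz": -0.072,"rx": 0,"ry": 0.191,"rz": 0,"claw": 1},{"tx": 0.1,"ty": 0,"tz": -0.072,"rx": 0,"ry": 0.191,"rz": 0,"claw": 1},{"tx": 0.1,"ty": 0,"tz": -0.072,"rx": 0,"ry": 0.191,"rz": 0,"claw": 1},{"tx": 0.1,"ty": 0,"tz": -0.072,"rx": 0,"ry": 0.191,"rz": 0,"claw": 1}]}}

```text
time_s: 21.05
eef_pos: [564.0, 10.8, 97.9]
orientation: [-0.045, 0.988, -0.007, -0.15]
contact_force: [0.3, -0.1, 0.7]
opening: 83.5
grasp_force: 0.0
```

```bash
python3 - <<'E'
from h import *
print(st()[0]["eef_pos"]);go([552.5,9.8,61.2],0.09+np.pi,.3)
E
```

```text
[564.01829239  10.82021718  97.90641507]
t [0.0002 0.     0.0513] r [-0.0003 -0.0012  0.    ]
```

{"fn": "servo_tool", "kwargs": {"moves": [{"tx": 0,"ty": 0,"tz": 0.03,"rx": 0,"ry": 0,"rz": 0,"claw": 1},{"tx": 0,"ty": 0,"tz": 0.051,"rx": 0,"ry": 0,"rz": 0,"claw": 1},{"tx": 0,"ty": 0,"tz": 0.051,"rx": 0,"ry": 0,"rz": 0,"claw": 0.6},{"tx": 0,"ty": 0,"tz": 0.051,"rx": 0,"ry": 0,"rz": 0,"claw": 0},{"tx": 0,"ty": 0,"tz": 0.051,"rx": 0,"ry": 0,"rz": 0,"claw": 0},{"tx": 0,"ty": 0,"tz": 0.051,"rx": 0,"ry": 0,"rz": 0,"claw": 0},{"tx": 0,"ty": 0,"tz": 0.051,"rx": 0,"ry": 0,"rz": 0,"claw": 0},{"tx": 0,"ty": 0,"tz": 0.051,"rx": 0,"ry": 0,"rz": 0,"claw": 0}]}}

```text
time_s: 21.72
eef_pos: [552.8, 7.9, 63.5]
orientation: [-0.044, 0.988, -0.009, -0.15]
contact_force: [-0.5, -10.8, 3.8]
opening: 37.5
grasp_force: 60.4
```

{"fn": "servo_tool", "kwargs": {"moves": [{"tx": 0.01,"ty": 0,"tz": -0.03,"rx": 0,"ry": 0,"rz": 0,"claw": 0},{"tx": 0.025,"ty": 0,"tz": -0.08,"rx": 0,"ry": 0,"rz": 0,"claw": 0},{"tx": 0.047,"ty": 0,"tz": -0.153,"rx": 0,"ry": 0,"rz": 0,"claw": 0},{"tx": 0.047,"ty": 0,"tz": -0.153,"rx": 0,"ry": 0,"rz": 0,"claw": 0},{"tx": 0.047,"ty": 0,"tz": -0.153,"rx": 0,"ry": 0,"rz": 0,"claw": 0},{"tx": 0.047,"ty": 0,"tz": -0.153,"rx": 0,"ry": 0,"rz": 0,"claw": 0}]}}

```text
time_s: 22.22
eef_pos: [553.5, 10.0, 183.6]
orientation: [-0.045, 0.988, -0.007, -0.149]
contact_force: [-0.8, -0.3, -0.8]
opening: 37.7
grasp_force: 60.5
```

```bash
python3 - <<'E'
from h import *
print(st()[0]["opening"],st()[0]["eef_pos"]);go([424.5,239.2,140],-0.12+np.pi)
E
```

```text
37.682225543550175 [553.45925989  10.01759829 183.61284602]
t [0.1202 0.3199 0.0977] r [-0.0204 -0.1895  0.1328]
```

{"fn": "servo_tool", "kwargs": {"moves": [{"tx": 0.12,"ty": 0.32,"tz": 0.098,"rx": -0.02,"ry": -0.19,"rz": 0.133,"claw": 0},{"tx": 0.12,"ty": 0.32,"tz": 0.098,"rx": -0.02,"ry": -0.19,"rz": 0.133,"claw": 0},{"tx": 0.12,"ty": 0.32,"tz": 0.098,"rx": -0.02,"ry": -0.19,"rz": 0.133,"claw": 0},{"tx": 0.12,"ty": 0.32,"tz": 0.098,"rx": -0.02,"ry": -0.19,"rz": 0.133,"claw": 0},{"tx": 0.12,"ty": 0.32,"tz": 0.098,"rx": -0.02,"ry": -0.19,"rz": 0.133,"claw": 0},{"tx": 0.12,"ty": 0.32,"tz": 0.098,"rx": -0.02,"ry": -0.19,"rz": 0.133,"claw": 0},{"tx": 0.12,"ty": 0.32,"tz": 0.098,"rx": -0.02,"ry": -0.19,"rz": 0.133,"claw": 0},{"tx": 0.12,"ty": 0.32,"tz": 0.098,"rx": -0.02,"ry": -0.19,"rz": 0.133,"claw": 0},{"tx": 0.12,"ty": 0.32,"tz": 0.098,"rx": -0.02,"ry": -0.19,"rz": 0.133,"claw": 0},{"tx": 0.12,"ty": 0.32,"tz": 0.098,"rx": -0.02,"ry": -0.19,"rz": 0.133,"claw": 0}]}}

```text
time_s: 23.05
eef_pos: [423.3, 238.9, 138.1]
orientation: [0.06, 0.998, -0.001, -0.002]
contact_force: [-1.4, 0.3, -0.7]
opening: 37.7
grasp_force: 60.5
```

```bash
python3 - <<'E'
from h import *
print(st()[0]["opening"],st()[0]["eef_pos"]);go([424.5,239.2,43],-0.12+np.pi)
E
```

```text
37.662581724904996 [423.28376819 238.88818183 138.07942713]
t [-0.0021  0.0009  0.1268] r [-0.0012 -0.0025  0.0001]
```

{"fn": "servo_tool", "kwargs": {"moves": [{"tx": 0,"ty": 0.0,"tz": 0.04,"rx": 0,"ry": 0,"rz": 0,"claw": 0},{"tx": 0,"ty": 0.0,"tz": 0.08,"rx": 0,"ry": 0,"rz": 0,"claw": 0},{"tx": 0,"ty": 0.0,"tz": 0.115,"rx": 0,"ry": 0,"rz": 0,"claw": 0},{"tx": 0,"ty": 0.0,"tz": 0.124,"rx": 0,"ry": 0,"rz": 0,"claw": 0},{"tx": 0,"ty": 0.0,"tz": 0.128,"rx": 0,"ry": 0,"rz": 0,"claw": 0},{"tx": 0,"ty": 0.0,"tz": 0.129,"rx": 0,"ry": 0,"rz": 0,"claw": 0},{"tx": 0,"ty": 0.0,"tz": 0.129,"rx": 0,"ry": 0,"rz": 0,"claw": 0}]}}

```text
time_s: 23.63
eef_pos: [423.3, 238.1, 42.5]
orientation: [0.061, 0.998, -0.001, -0.002]
contact_force: [-0.9, 0.4, -1.4]
opening: 37.7
grasp_force: 60.5
```

{"fn": "servo_tool", "kwargs": {"moves": [{"tx": 0,"ty": 0,"tz": 0.003,"rx": 0,"ry": 0,"rz": 0,"claw": 0},{"tx": 0,"ty": 0,"tz": 0.004,"rx": 0,"ry": 0,"rz": 0,"claw": 0},{"tx": 0,"ty": 0,"tz": 0.004,"rx": 0,"ry": 0,"rz": 0,"claw": 0}]}}

```text
time_s: 23.88
eef_pos: [423.7, 238.4, 41.9]
orientation: [0.061, 0.998, -0.0, -0.001]
contact_force: [-10.2, -6.4, 38.4]
opening: 37.8
grasp_force: 64.8
```

{"fn": "servo_tool", "kwargs": {"moves": [{"tx": 0,"ty": 0,"tz": -0.003,"rx": 0,"ry": 0,"rz": 0,"claw": 0.3},{"tx": 0,"ty": 0,"tz": -0.003,"rx": 0,"ry": 0,"rz": 0,"claw": 0.57},{"tx": 0,"ty": 0,"tz": -0.003,"rx": 0,"ry": 0,"rz": 0,"claw": 0.57},{"tx": 0,"ty": 0,"tz": -0.003,"rx": 0,"ry": 0,"rz": 0,"claw": 0.57},{"tx": 0,"ty": 0,"tz": -0.04,"rx": 0,"ry": 0,"rz": 0,"claw": 0.57},{"tx": 0,"ty": 0,"tz": -0.09,"rx": 0,"ry": 0,"rz": 0,"claw": 0.57},{"tx": 0,"ty": 0,"tz": -0.14,"rx": 0,"ry": 0,"rz": 0,"claw": 0.57},{"tx": 0,"ty": 0,"tz": -0.14,"rx": 0,"ry": 0,"rz": 0,"claw": 0.3}]}}

```text
time_s: 24.55
eef_pos: [426.2, 240.7, 149.7]
orientation: [0.06, 0.998, 0.002, 0.002]
contact_force: [1.1, 0.7, 1.4]
opening: 37.8
grasp_force: 0.0
```

```bash
python3 - <<'E'
from h import *
go([545,8.9,145],0.09+np.pi)
E
```

```text
t [-0.1943 -0.2879  0.0059] r [ 0.0022  0.0024 -0.134 ]
```

{"fn": "servo_tool", "kwargs": {"moves": [{"tx": -0.194,"ty": -0.29,"tz": 0,"rx": 0,"ry": 0,"rz": -0.134,"claw": 0},{"tx": -0.194,"ty": -0.29,"tz": 0,"rx": 0,"ry": 0,"rz": -0.134,"claw": 0},{"tx": -0.194,"ty": -0.29,"tz": 0,"rx": 0,"ry": 0,"rz": -0.134,"claw": 0},{"tx": -0.194,"ty": -0.29,"tz": 0,"rx": 0,"ry": 0,"rz": -0.134,"claw": 0},{"tx": -0.194,"ty": -0.29,"tz": 0,"rx": 0,"ry": 0,"rz": -0.134,"claw": 0},{"tx": -0.194,"ty": -0.29,"tz": 0,"rx": 0,"ry": 0,"rz": -0.134,"claw": 0},{"tx": -0.194,"ty": -0.29,"tz": 0,"rx": 0,"ry": 0,"rz": -0.134,"claw": 0},{"tx": -0.194,"ty": -0.29,"tz": 0,"rx": 0,"ry": 0,"rz": -0.134,"claw": 0},{"tx": -0.194,"ty": -0.29,"tz": 0,"rx": 0,"ry": 0,"rz": -0.134,"claw": 0},{"tx": -0.194,"ty": -0.29,"tz": 0.05,"rx": 0,"ry": 0,"rz": -0.134,"claw": 0},{"tx": -0.194,"ty": -0.29,"tz": 0.09,"rx": 0,"ry": 0,"rz": -0.134,"claw": 0},{"tx": -0.194,"ty": -0.29,"tz": 0.11,"rx": 0,"ry": 0,"rz": -0.134,"claw": 0},{"tx": -0.194,"ty": -0.29,"tz": 0.12,"rx": 0,"ry": 0,"rz": -0.134,"claw": 0},{"tx": -0.194,"ty": -0.29,"tz": 0.12,"rx": 0,"ry": 0,"rz": -0.134,"claw": 0}]}}

```text
time_s: 25.72
eef_pos: [539.9, 6.8, 52.1]
orientation: [-0.046, 0.999, -0.0, -0.003]
contact_force: [0.1, -0.2, 1.1]
opening: 0.2
grasp_force: 0.0
```

```bash
python3 - <<'E'
from h import *
print(st()[0]["eef_pos"]);go([545,8.0,45],0.09+np.pi)
E
```

```text
[539.88459849   6.81717724  52.07828663]
t [-0.007   0.0009  0.0094] r [ 0.     -0.0044  0.001 ]
```

{"fn": "servo_tool", "kwargs": {"moves": [{"tx": -0.003,"ty": 0,"tz": 0.004,"rx": 0,"ry": 0,"rz": 0,"claw": 0},{"tx": -0.003,"ty": 0,"tz": 0.008,"rx": 0,"ry": 0,"rz": 0,"claw": 0},{"tx": -0.003,"ty": 0,"tz": 0.012,"rx": 0,"ry": 0,"rz": 0,"claw": 0},{"tx": -0.003,"ty": 0,"tz": 0.013,"rx": 0,"ry": 0,"rz": 0,"claw": 0},{"tx": -0.003,"ty": 0,"tz": 0.013,"rx": 0,"ry": 0,"rz": 0,"claw": 0}]}}

```text
time_s: 26.13
eef_pos: [544.9, 6.4, 45.6]
orientation: [-0.045, 0.999, -0.0, -0.0]
contact_force: [-2.6, 2.4, 12.2]
opening: 0.1
grasp_force: 6.0
```

```bash
python3 - <<'E'
from h import *
go([230,-450,250],0.3+np.pi)
E
```

```text
t [ 0.4732 -0.5681 -0.2724] r [-0.     -0.0002 -0.1333]
```

{"fn": "servo_tool", "kwargs": {"moves": [{"tx": 0,"ty": 0,"tz": -0.05,"rx": 0,"ry": 0,"rz": 0,"claw": 0},{"tx": 0,"ty": 0,"tz": -0.1,"rx": 0,"ry": 0,"rz": 0,"claw": 0},{"tx": 0.03,"ty": -0.03,"tz": -0.15,"rx": 0,"ry": 0,"rz": 0,"claw": 0},{"tx": 0.47,"ty": -0.57,"tz": -0.272,"rx": 0,"ry": 0,"rz": -0.133,"claw": 1},{"tx": 0.47,"ty": -0.57,"tz": -0.272,"rx": 0,"ry": 0,"rz": -0.133,"claw": 1},{"tx": 0.47,"ty": -0.57,"tz": -0.272,"rx": 0,"ry": 0,"rz": -0.133,"claw": 1},{"tx": 0.47,"ty": -0.57,"tz": -0.272,"rx": 0,"ry": 0,"rz": -0.133,"claw": 1},{"tx": 0.47,"ty": -0.57,"tz": -0.272,"rx": 0,"ry": 0,"rz": -0.133,"claw": 1},{"tx": 0.47,"ty": -0.57,"tz": -0.272,"rx": 0,"ry": 0,"rz": -0.133,"claw": 1},{"tx": 0.47,"ty": -0.57,"tz": -0.272,"rx": 0,"ry": 0,"rz": -0.133,"claw": 1},{"tx": 0.47,"ty": -0.57,"tz": -0.272,"rx": 0,"ry": 0,"rz": -0.133,"claw": 1},{"tx": 0.47,"ty": -0.57,"tz": -0.272,"rx": 0,"ry": 0,"rz": -0.133,"claw": 1},{"tx": 0.47,"ty": -0.57,"tz": -0.272,"rx": 0,"ry": 0,"rz": -0.133,"claw": 1},{"tx": 0.47,"ty": -0.57,"tz": -0.272,"rx": 0,"ry": 0,"rz": -0.133,"claw": 1},{"tx": 0.47,"ty": -0.57,"tz": -0.272,"rx": 0,"ry": 0,"rz": -0.133,"claw": 1},{"tx": 0.47,"ty": -0.57,"tz": -0.272,"rx": 0,"ry": 0,"rz": -0.133,"claw": 1},{"tx": 0.47,"ty": -0.57,"tz": -0.272,"rx": 0,"ry": 0,"rz": -0.133,"claw": 1},{"tx": 0.47,"ty": -0.57,"tz": -0.272,"rx": 0,"ry": 0,"rz": -0.133,"claw": 1},{"tx": 0.47,"ty": -0.57,"tz": -0.272,"rx": 0,"ry": 0,"rz": -0.133,"claw": 1}]}}

```text
time_s: 27.72
eef_pos: [231.7, -451.1, 249.4]
orientation: [-0.149, 0.989, -0.0, -0.002]
contact_force: [-0.2, 0.6, 0.9]
opening: 85.7
grasp_force: 0.0
```

```bash
python3 - <<'E'
from h import *
import numpy as np
t=cam("top");s=cam("scene");print(st()[0]["eef_pos"])
cv2.imwrite("pics/T2.png",t["frame"][:,:,::-1]);cv2.imwrite("pics/S2.png",s["frame"][:,:,::-1])
f=lambda i,k:cv2.resize(i,None,fx=k,fy=k,interpolation=cv2.INTER_CUBIC)
def crop(c,x,y,w,h,k):
    i=np.clip(f(c["frame"][y:y+h,x:x+w,::-1],k)*1.3,0,255).astype(np.uint8)
    for a in range((-x)%10,w,10): cv2.line(i,(a*k,0),(a*k,9),(0,0,255),1)
    for a in range((-y)%10,h,10): cv2.line(i,(0,a*k),(9,a*k),(0,0,255),1)
    return i
A=np.hstack([crop(t,142,224,100,96,4),crop(t,370,180,100,96,4)])[:384]
B=np.hstack([crop(s,365,275,120,108,2)[:216],crop(s,220,135,120,108,2)[:216],crop(t,256,180,160,108,2)])[:216]
B=B[:,:800]
im=np.zeros((600,800,3),np.uint8);im[:384]=A;im[384:,:B.shape[1]]=B
cv2.imwrite("pics/h.png",im)
E
```

```text
[ 232.36434265 -450.3798236   249.25835336]
```

View pics/h.png

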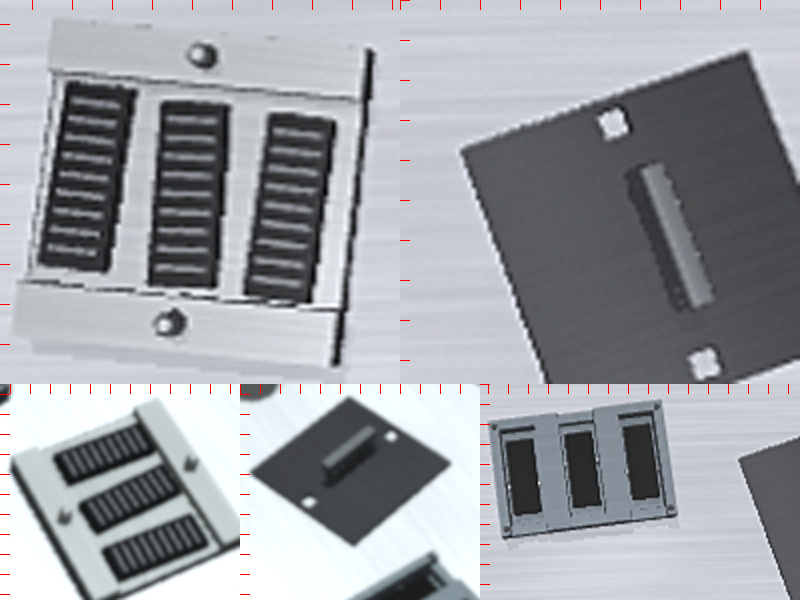

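```bash
python3 - <<'E'
from h import *
np.set_printoptions(precision=2,suppress=True)
t=cam("top")
off=lambda p,o:(np.float64(p)-1.5)/4+np.float64(o)
O=(142,224)
L=[(55,20,27),(55,-20,27),(-55,-20,27),(-55,20,27)]
for q,rb in(([(68,82),(137,90),(110,272),(38,264)],(482.5,356.6)),([(163,100),(231,106),(216,288),(148,285)],(473.3,295.8)),([(270,113),(336,122),(312,303),(245,293)],(464.9,233.4))):
    p,e=fit([(t,L,off(q,O))],[470,290,0,-.1],0);print(p[[0,1,3]],np.array(rb)-p[:2])
p,e=fit([(t,[(79,0,54),(-79,0,54)],off([(204,53),(171,322)],O)),(t,[(95,95,31),(95,-95,31),(-95,-95,31),(-95,95,31)],off([(53,20),(367,49),(332,365),(13,337)],O)),
 (t,[(63,95,31),(63,-95,31)],off([(56,70),(362,98)],O))],[470,290,0,-.1],0);print("jig",p[[0,1,3]],e)
p,e=fit([(t,[(79,0,54),(-79,0,54)],off([(204,53),(171,322)],O))],[470,290,0,-.1],0);print("pegs",p,e)
E
```

```text
[483.49 350.84  -0.15] [-0.99  5.76]
[471.3  290.28  -0.08] [2.   5.52]
[461.87 229.98  -0.14] [3.03 3.42]
jig [473.49 287.15  -0.12] [[-1.13  0.09]
 [-1.    0.61]
 [ 0.62 -0.56]
 [ 0.65 -0.79]
 [ 0.65  0.29]
 [ 0.36 -0.21]
 [-1.86  0.14]
 [ 0.44  0.23]]
pegs [474.25 284.66   0.    -0.12] [[ 0.02 -0.25]
 [-0.02  0.24]]
```

```bash
python3 - <<'E'
from h import *
go([534.5,-299,130],0.3+np.pi)
E
```

```text
t [-0.4449  0.0733  0.1575] r [ 0.0003 -0.0023  0.0006]
```

{"fn": "servo_tool", "kwargs": {"moves": [{"tx": -0.445,"ty": 0.073,"tz": 0.05,"rx": 0,"ry": -0.002,"rz": 0,"claw": 1},{"tx": -0.445,"ty": 0.073,"tz": 0.05,"rx": 0,"ry": -0.002,"rz": 0,"claw": 1},{"tx": -0.445,"ty": 0.073,"tz": 0.05,"rx": 0,"ry": -0.002,"rz": 0,"claw": 1},{"tx": -0.445,"ty": 0.073,"tz": 0.05,"rx": 0,"ry": -0.002,"rz": 0,"claw": 1},{"tx": -0.445,"ty": 0.073,"tz": 0.05,"rx": 0,"ry": -0.002,"rz": 0,"claw": 1},{"tx": -0.445,"ty": 0.073,"tz": 0.05,"rx": 0,"ry": -0.002,"rz": 0,"claw": 1},{"tx": -0.445,"ty": 0.073,"tz": 0.05,"rx": 0,"ry": -0.002,"rz": 0,"claw": 1},{"tx": -0.445,"ty": 0.073,"tz": 0.05,"rx": 0,"ry": -0.002,"rz": 0,"claw": 1},{"tx": -0.445,"ty": 0.073,"tz": 0.157,"rx": 0,"ry": -0.002,"rz": 0,"claw": 1},{"tx": -0.445,"ty": 0.073,"tz": 0.157,"rx": 0,"ry": -0.002,"rz": 0,"claw": 1},{"tx": -0.445,"ty": 0.073,"tz": 0.157,"rx": 0,"ry": -0.002,"rz": 0,"claw": 1},{"tx": -0.445,"ty": 0.073,"tz": 0.157,"rx": 0,"ry": -0.002,"rz": 0,"claw": 1},{"tx": -0.445,"ty": 0.073,"tz": 0.157,"rx": 0,"ry": -0.002,"rz": 0,"claw": 1}]}}

```text
time_s: 28.95
eef_pos: [534.7, -300.6, 132.2]
orientation: [-0.149, 0.989, -0.0, 0.0]
contact_force: [-0.7, -0.1, 0.8]
opening: 85.4
grasp_force: 0.0
```

```bash
python3 - <<'E'
from h import *
print(st()[0]["eef_pos"]);go([534.5,-299,41],0.3+np.pi)
a=cv2.imread("pics/S2.png").astype(int)[135:260,215:340];b=cam("scene")["frame"][135:260,215:340,::-1].astype(int)
# plate moved? compare corner neighbourhoods left of the arm
print(np.abs(a-b).mean(2)[:, :40].max(), np.abs(a-b).mean(2)[60:,:].mean())
E
```

```text
[ 534.66876592 -300.61503935  132.22925982]
t [-0.0004  0.0022  0.1216] r [-0.0004  0.0002 -0.    ]
90.0 7.65062564102564
```

```bash
python3 - <<'E'
from h import *
A=cv2.imread("pics/S2.png",0);B=cv2.cvtColor(cam("scene")["frame"],cv2.COLOR_RGB2GRAY)
for r0 in(165,175,180,185,195,200,205,210):
    print(r0,A[r0,215:300:5],B[r0,215:300:5])
E
```

```text
165 [190 188 187 189 189 174  54  54  52  52  52  64  97  46  31  48  54] [194 194 192 193 194 178  57  45  40  54  54  53  52  31  29  50  51]
175 [190 193 190  84  51  52  53  52  53  52  81  32  24  43  54  54  53] [194 197 196  86  53  37  30  27  27  30  45  27  25  26  28  30  30]
180 [190 192 138  49  52  52  53  54  52  53  28  25  50  54  56  53  53] [194 198 143  52  52  32  28  27  28  28  29  25  28  29  29  27  27]
185 [195 190 194 179  48  51  52  52  53  50  30  54  55  56  54  56  55] [200 196 199 184  51  30  29  27  28  28  30  29  30  30  29  30  30]
195 [193 195 190 192 197 191 164  65 152  54  55  56  56  57  57  55  56] [197 199 195 196 191 103  90  35  80  29  31  30  29  29  30  29  29]
200 [196 192 195 191 193 196 193 187  72  53  55  53  56  55  55  56 110] [200 196 199 195 194 163 137 135  69  53  55  56  58  57  56  57  95]
205 [198 195 193 196 192 197 194 195 190 144  53  54  55  54  52 136 193] [203 199 197 199 197 200 199 198 194 148  55  57  58  56  54 140 197]
210 [200 199 194 196 195 196 197 195 196 192 184  61  54  52 166 193 191] [203 203 198 200 199 200 202 199 200 196 188  62  56  54 169 197 194]
```

Plate is unmoved (only shadow differs). Descend and grip.

{"fn": "servo_tool", "kwargs": {"moves": [{"tx": 0,"ty": 0.001,"tz": 0.05,"rx": 0,"ry": 0,"rz": 0,"claw": 1},{"tx": 0,"ty": 0.001,"tz": 0.1,"rx": 0,"ry": 0,"rz": 0,"claw": 1},{"tx": 0,"ty": 0.001,"tz": 0.12,"rx": 0,"ry": 0,"rz": 0,"claw": 1},{"tx": 0,"ty": 0.001,"tz": 0.12,"rx": 0,"ry": 0,"rz": 0,"claw": 1},{"tx": 0,"ty": 0.001,"tz": 0.12,"rx": 0,"ry": 0,"rz": 0,"claw": 0},{"tx": 0,"ty": 0.001,"tz": 0.12,"rx": 0,"ry": 0,"rz": 0,"claw": 0},{"tx": 0,"ty": 0.001,"tz": 0.12,"rx": 0,"ry": 0,"rz": 0,"claw": 0},{"tx": 0,"ty": 0.001,"tz": 0.12,"rx": 0,"ry": 0,"rz": 0,"claw": 0},{"tx": 0,"ty": 0.001,"tz": 0.12,"rx": 0,"ry": 0,"rz": 0,"claw": 0},{"tx": 0,"ty": 0.001,"tz": 0.12,"rx": 0,"ry": 0,"rz": 0,"claw": 0}]}}

```text
time_s: 29.88
eef_pos: [534.7, -300.8, 41.7]
orientation: [-0.149, 0.989, -0.001, 0.001]
contact_force: [-0.1, -0.5, 2.4]
opening: 15.1
grasp_force: 58.9
```

{"fn": "servo_tool", "kwargs": {"moves": [{"tx": 0,"ty": 0,"tz": -0.03,"rx": 0,"ry": 0,"rz": 0,"claw": 0},{"tx": 0,"ty": 0,"tz": -0.07,"rx": 0,"ry": 0,"rz": 0,"claw": 0},{"tx": 0,"ty": 0,"tz": -0.12,"rx": 0,"ry": 0,"rz": 0,"claw": 0},{"tx": 0,"ty": 0,"tz": -0.17,"rx": 0,"ry": 0,"rz": 0,"claw": 0},{"tx": 0,"ty": 0,"tz": -0.17,"rx": 0,"ry": 0,"rz": 0,"claw": 0}]}}

```text
time_s: 30.3
eef_pos: [536.5, -301.3, 174.9]
orientation: [-0.149, 0.989, -0.003, 0.003]
contact_force: [1.7, -0.4, -5.7]
opening: 14.8
grasp_force: 60.2
```

```bash
python3 - <<'E'
from h import *
print(st()[0]["eef_pos"]);go([475,292,165],-0.12+np.pi)
E
```

```text
[ 536.45896334 -301.33893704  174.86467127]
t [-0.1549  0.7802  0.0091] r [-0.0032  0.0046  0.2669]
```

{"fn": "servo_tool", "kwargs": {"moves": [{"tx": -0.008,"ty": 0.04,"tz": 0.0,"rx": 0,"ry": 0,"rz": 0.014,"claw": 0},{"tx": -0.016,"ty": 0.08,"tz": 0.0,"rx": 0,"ry": 0,"rz": 0.028,"claw": 0},{"tx": -0.024,"ty": 0.12,"tz": 0.0,"rx": 0,"ry": 0,"rz": 0.042,"claw": 0},{"tx": -0.032,"ty": 0.16,"tz": 0.0,"rx": 0,"ry": 0,"rz": 0.056,"claw": 0},{"tx": -0.04,"ty": 0.2,"tz": 0.0,"rx": 0,"ry": 0,"rz": 0.07,"claw": 0},{"tx": -0.048,"ty": 0.24,"tz": 0.0,"rx": 0,"ry": 0,"rz": 0.084,"claw": 0},{"tx": -0.056,"ty": 0.28,"tz": 0.0,"rx": 0,"ry": 0,"rz": 0.098,"claw": 0},{"tx": -0.064,"ty": 0.32,"tz": 0.0,"rx": 0,"ry": 0,"rz": 0.112,"claw": 0},{"tx": -0.072,"ty": 0.36,"tz": 0.0,"rx": 0,"ry": 0,"rz": 0.126,"claw": 0},{"tx": -0.08,"ty": 0.4,"tz": 0.0,"rx": 0,"ry": 0,"rz": 0.14,"claw": 0},{"tx": -0.088,"ty": 0.44,"tz": 0.0,"rx": 0,"ry": 0,"rz": 0.154,"claw": 0},{"tx": -0.096,"ty": 0.48,"tz": 0.0,"rx": 0,"ry": 0,"rz": 0.168,"claw": 0},{"tx": -0.104,"ty": 0.52,"tz": 0.0,"rx": 0,"ry": 0,"rz": 0.182,"claw": 0},{"tx": -0.112,"ty": 0.56,"tz": 0.0,"rx": 0,"ry": 0,"rz": 0.196,"claw": 0},{"tx": -0.12,"ty": 0.6,"tz": 0.0,"rx": 0,"ry": 0,"rz": 0.21,"claw": 0},{"tx": -0.128,"ty": 0.64,"tz": 0.0,"rx": 0,"ry": 0,"rz": 0.224,"claw": 0},{"tx": -0.136,"ty": 0.68,"tz": 0.0,"rx": 0,"ry": 0,"rz": 0.238,"claw": 0},{"tx": -0.144,"ty": 0.72,"tz": 0.0,"rx": 0,"ry": 0,"rz": 0.252,"claw": 0},{"tx": -0.15,"ty": 0.76,"tz": 0.0,"rx": 0,"ry": 0,"rz": 0.267,"claw": 0},{"tx": -0.155,"ty": 0.78,"tz": 0.0,"rx": 0,"ry": 0,"rz": 0.267,"claw": 0}]}}

```text
time_s: 31.97
eef_pos: [471.2, 296.0, 166.7]
orientation: [0.06, 0.998, 0.0, -0.001]
contact_force: [0.1, 0.4, -5.0]
opening: 14.8
grasp_force: 60.6
```

```bash
python3 - <<'E'
from h import *
print(st()[0]["eef_pos"],st()[0]["opening"]);go([475,292,90],-0.12+np.pi)
E
```

```text
[471.21772387 295.97517272 166.70296936] 14.803322747841294
t [-0.0059 -0.0047  0.1023] r [ 0.0001 -0.0016  0.0003]
```

{"fn": "servo_tool", "kwargs": {"moves": [{"tx": -0.005,"ty": -0.004,"tz": 0.03,"rx": 0,"ry": 0,"rz": 0,"claw": 0},{"tx": -0.005,"ty": -0.004,"tz": 0.06,"rx": 0,"ry": 0,"rz": 0,"claw": 0},{"tx": -0.005,"ty": -0.004,"tz": 0.08,"rx": 0,"ry": 0,"rz": 0,"claw": 0},{"tx": -0.005,"ty": -0.004,"tz": 0.085,"rx": 0,"ry": 0,"rz": 0,"claw": 0},{"tx": -0.005,"ty": -0.004,"tz": 0.085,"rx": 0,"ry": 0,"rz": 0,"claw": 0},{"tx": -0.005,"ty": -0.004,"tz": 0.085,"rx": 0,"ry": 0,"rz": 0,"claw": 0}]}}

```text
time_s: 32.47
eef_pos: [476.0, 289.7, 104.3]
orientation: [0.06, 0.998, -0.0, -0.0]
contact_force: [0.5, 0.3, -6.0]
opening: 15.1
grasp_force: 60.5
```

```bash
python3 - <<'E'
from h import *
print(st()[0]["eef_pos"],st()[0]["opening"]);go([475,292,90],-0.12+np.pi)
t=cam("top");s=cam("scene")
cv2.imwrite("pics/T3.png",t["frame"][:,:,::-1]);cv2.imwrite("pics/S3.png",s["frame"][:,:,::-1])
f=lambda i,k:cv2.resize(i,None,fx=k,fy=k,interpolation=cv2.INTER_CUBIC)
def crop(c,x,y,w,h,k):
    i=np.clip(f(c["frame"][y:y+h,x:x+w,::-1],k)*2.2,0,255).astype(np.uint8)
    for a in range((-x)%10,w,10): cv2.line(i,(a*k,0),(a*k,9),(0,0,255),1)
    for a in range((-y)%10,h,10): cv2.line(i,(0,a*k),(9,a*k),(0,0,255),1)
    return i
A=crop(t,140,215,100,110,4);B=crop(s,360,270,100,110,4)
C=crop(s,430,290,75,75,2)
cv2.imwrite("pics/i.png",np.hstack([A,crop(s,360,255,133,147,3)[:440]])[:, :800])
E
```

```text
[475.98875709 289.65961218 104.33456502] 15.117928358150765
t [0.0017 0.0029 0.0191] r [-0.0001 -0.0006 -0.0001]
```

View pics/i.png

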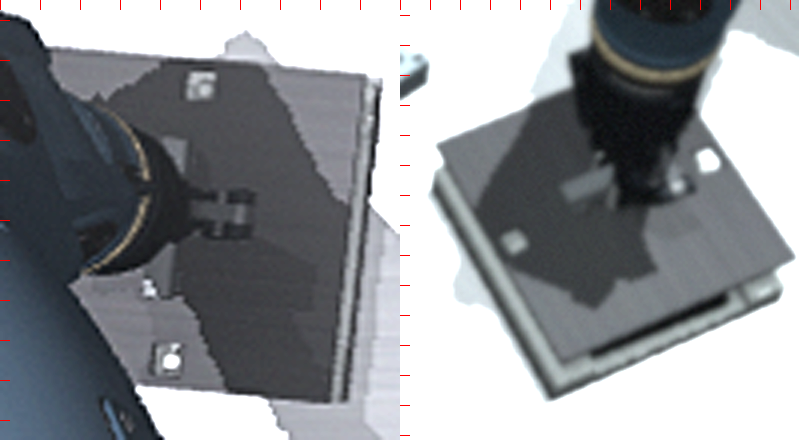

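{"fn": "servo_tool", "kwargs": {"moves": [{"tx": 0,"ty": 0,"tz": 0.006,"rx": 0,"ry": 0,"rz": 0,"claw": 0},{"tx": 0,"ty": 0,"tz": 0.012,"rx": 0,"ry": 0,"rz": 0,"claw": 0},{"tx": 0,"ty": 0,"tz": 0.018,"rx": 0,"ry": 0,"rz": 0,"claw": 0},{"tx": 0,"ty": 0,"tz": 0.02,"rx": 0,"ry": 0,"rz": 0,"claw": 0},{"tx": 0,"ty": 0,"tz": 0.02,"rx": 0,"ry": 0,"rz": 0,"claw": 0}]}}

```text
time_s: 32.98
eef_pos: [475.5, 289.6, 88.6]
orientation: [0.06, 0.998, -0.0, -0.001]
contact_force: [0.7, 0.2, -6.5]
opening: 14.9
grasp_force: 60.5
```

{"fn": "servo_tool", "kwargs": {"moves": [{"tx": 0,"ty": 0,"tz": 0.004,"rx": 0,"ry": 0,"rz": 0,"claw": 0},{"tx": 0,"ty": 0,"tz": 0.008,"rx": 0,"ry": 0,"rz": 0,"claw": 0},{"tx": 0,"ty": 0,"tz": 0.012,"rx": 0,"ry": 0,"rz": 0,"claw": 0},{"tx": 0,"ty": 0,"tz": 0.016,"rx": 0,"ry": 0,"rz": 0,"claw": 0},{"tx": 0,"ty": 0,"tz": 0.016,"rx": 0,"ry": 0,"rz": 0,"claw": 0}]}}

```text
time_s: 33.4
eef_pos: [475.6, 289.6, 76.4]
orientation: [0.06, 0.998, -0.0, -0.001]
contact_force: [-0.2, 0.1, -5.3]
opening: 15.3
grasp_force: 60.5
```

{"fn": "servo_tool", "kwargs": {"moves": [{"tx": 0,"ty": 0,"tz": 0.003,"rx": 0,"ry": 0,"rz": 0,"claw": 0},{"tx": 0,"ty": 0,"tz": 0.005,"rx": 0,"ry": 0,"rz": 0,"claw": 0},{"tx": 0,"ty": 0,"tz": 0.005,"rx": 0,"ry": 0,"rz": 0,"claw": 0}]}}

```text
time_s: 33.65
eef_pos: [475.8, 289.7, 73.1]
orientation: [0.06, 0.998, -0.0, -0.0]
contact_force: [-0.5, 0.4, -7.0]
opening: 14.3
grasp_force: 60.6
```

{"fn": "servo_tool", "kwargs": {"moves": [{"tx": 0,"ty": 0,"tz": 0.001,"rx": 0,"ry": 0,"rz": 0,"claw": 0},{"tx": 0,"ty": 0,"tz": 0.002,"rx": 0,"ry": 0,"rz": 0,"claw": 0},{"tx": 0,"ty": 0,"tz": 0.002,"rx": 0,"ry": 0,"rz": 0,"claw": 0}]}}

```text
time_s: 33.9
eef_pos: [476.0, 289.9, 72.7]
orientation: [0.06, 0.998, 0.0, -0.0]
contact_force: [-3.3, -1.6, 3.6]
opening: 14.9
grasp_force: 61.7
```

{"fn": "servo_tool", "kwargs": {"moves": [{"tx": 0,"ty": 0,"tz": -0.001,"rx": 0,"ry": 0,"rz": 0,"claw": 0.3},{"tx": 0,"ty": 0,"tz": -0.001,"rx": 0,"ry": 0,"rz": 0,"claw": 1},{"tx": 0,"ty": 0,"tz": -0.001,"rx": 0,"ry": 0,"rz": 0,"claw": 1},{"tx": 0,"ty": 0,"tz": -0.001,"rx": 0,"ry": 0,"rz": 0,"claw": 1},{"tx": 0,"ty": 0,"tz": -0.03,"rx": 0,"ry": 0,"rz": 0,"claw": 1},{"tx": 0,"ty": 0,"tz": -0.08,"rx": 0,"ry": 0,"rz": 0,"claw": 1},{"tx": 0,"ty": 0,"tz": -0.13,"rx": 0,"ry": 0,"rz": 0,"claw": 1},{"tx": 0,"ty": 0,"tz": -0.18,"rx": 0,"ry": 0,"rz": 0,"claw": 1},{"tx": 0,"ty": -0.4,"tz": -0.2,"rx": 0,"ry": 0,"rz": 0,"claw": 1},{"tx": 0,"ty": -0.4,"tz": -0.2,"rx": 0,"ry": 0,"rz": 0,"claw": 1},{"tx": 0,"ty": -0.4,"tz": -0.2,"rx": 0,"ry": 0,"rz": 0,"claw": 1},{"tx": 0,"ty": -0.4,"tz": -0.2,"rx": 0,"ry": 0,"rz": 0,"claw": 1},{"tx": 0,"ty": -0.4,"tz": -0.2,"rx": 0,"ry": 0,"rz": 0,"claw": 1},{"tx": 0,"ty": -0.4,"tz": -0.2,"rx": 0,"ry": 0,"rz": 0,"claw": 1},{"tx": 0,"ty": -0.4,"tz": -0.2,"rx": 0,"ry": 0,"rz": 0,"claw": 1},{"tx": 0,"ty": -0.4,"tz": -0.2,"rx": 0,"ry": 0,"rz": 0,"claw": 1},{"tx": 0,"ty": -0.4,"tz": -0.2,"rx": 0,"ry": 0,"rz": 0,"claw": 1},{"tx": 0,"ty": -0.4,"tz": -0.2,"rx": 0,"ry": 0,"rz": 0,"claw": 1}]}}

```text
time_s: 35.4
eef_pos: [440.3, -8.2, 222.1]
orientation: [0.061, 0.998, 0.0, -0.0]
contact_force: [0.0, 0.1, 0.8]
opening: 85.2
grasp_force: 0.0
```

```bash
python3 - <<'E'
from h import *
np.set_printoptions(precision=2,suppress=True)
print(st()[0]["eef_pos"],st()[0]["contact_force"])
c=cam("top");T=cv2.cvtColor(c["frame"],cv2.COLOR_RGB2GRAY)
m=cv2.morphologyEx((T<85).astype(np.uint8),cv2.MORPH_OPEN,np.ones((3,3)))[200:330,130:245]
n,l,s,_=cv2.connectedComponentsWithStats(m);i=1+s[1:,4].argmax()
k=np.argwhere(l==i)[:,::-1]+[130,200]
R=cv2.minAreaRect(k.astype(np.float32));print(R,s[i])
# predicted plate in top camera (jig by top: 473.5,287.2,-.12) at z 37
a=-.12;P=[[473.5+np.cos(a)*x-np.sin(a)*y,287.2+np.sin(a)*x+np.cos(a)*y,37] for x,y in((95,95),(95,-95),(-95,-95),(-95,95))]
print(cv2.minAreaRect(proj(c,P).astype(np.float32)))
E
```

```text
[440.26  -8.25 222.06] [0.01 0.05 0.8 ]
((190.0220947265625, 271.12738037109375), (82.74073028564453, 81.28477478027344), 6.115502834320068) [  15   29   90   86 6332]
((188.9780731201172, 271.2373046875), (80.7991943359375, 82.2394027709961), 6.352542877197266)
```

```bash
python3 -c "
from plant import r
print(r.job_done())"
```

```text
the job is handed in; nothing more can be done
None
```

I placed all three covers flat on the cooling jig's bed, seated the pressure plate over both pegs, pushed all three rockers back level, and handed the job in at about 35 s; the hand-in call gave no verdict.

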